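# Centre a forming die in the V locator of a bench press

## Task

Get the bench press ready: take the brass-coloured forming die from the rack, lay it flat on the black rubber mat with its hollow face up and let go of it, then take it again, bring it to the press lying flat, and push it along the bed under the ram, right home into the V locator, so that it rests against both faces with the hollow up. Tip the die over on the mat only: it must never touch the press while it is on edge or leaning. Leave the two steel dies, the pan and the tumbler where they are, and let go of the die at the end.

Things in the scene. Friction and masses are not known exactly. Their poses are not given: they have to be found in the camera images.
- die_c (a point): Centre of the brass-coloured forming die: a solid disc 56 mm in diameter, 24 mm thick, 0.33 to 0.63 kg, of smooth oiled metal. Its x axis is the disc's axis and points out of the face with the shallow hollow (38 mm wide, 4.5 mm deep, copper-coloured floor; pads bridge it and bear on the flat rim); the other face is plain. At the start it stands on edge in one of the rack's three places.
- steel_die_a_c (a point): Centre of a steel-grey die of the same shape, size and mass, standing on edge in another place of the rack; axes likewise. Leave it alone.
- steel_die_b_c (a point): Centre of the second steel-grey die, same shape and size, on edge in the remaining place of the rack. Leave it alone.
- rack_mid (a point): Middle of the fixed blue rack (204 mm along x, 84 mm along y), 38 mm over the bench as are the dies' centres. Places at x = -64, 0, +64 mm: a die on edge in a V trough, hollow to +x, top 66 mm over the bench, with 1.5 mm play between two fins that reach 26 mm over the bench. Faces of neighbours are 40 mm apart: a finger fits between, above the fins.
- mat: Black rubber mat fixed on the bench, 200 mm along its x, 180 mm along its y, 4 mm thick; origin at the centre of its underside, z up. A die lying flat on it has its centre 16 mm above the bench.
- seat (a point): Where the die's centre lies when home in the V: on the ram's axis, 12 mm over the bed, 62 mm over the bench. x is level and points into the throat, the way to push; y to its left; z up. The fixed 90 degree V is 18 mm high and opens to -x; its apex is at x = +39.6 mm, its arms' tips at x = 7, y = +-33 mm (outer corners x = 18, y = +-43).
- bed_front (a point): Point on the bed's top, 50 mm over the bench, 90 mm in front of the seat (axes as the seat's): a clear place to set the die down with the hand pointing down, before it is pushed home. The bed is a flat plate 126 mm wide; its front edge is 49 mm in front of this point.
- head_front (a point): Lowest front edge of the press head that hangs over the V (axes as the seat's): 31 mm in front of the seat, 98 mm above it; the head is 52 mm wide. The punch under the ram (30 mm wide) ends 29 mm above the seat. A hand pointing down cannot stand over the seat; one tilted back about 45 degrees can push there. A lever is at the side, y = +46 mm, x above -10 mm.
- press: Fixed green bench press; origin on the bench straight below the ram's axis, axes as the seat's. x from -140 to +195 mm, 130 mm wide (174 mm over its feet), ram's top 330 mm above the bench. A column stands behind the V.
- pan_c (a point): Centre of a small open aluminium cake pan standing on the bench, 110 mm across the rim, 36 mm high; the point is on its axis, 18 mm above the bench. Leave it alone.
- tumbler_c (a point): Centre of an aluminium tumbler upside down on the bench, 64 mm in diameter at the bottom, 44 mm at the top, 95 mm high; the point is on its axis, 47 mm above the bench; z up. Leave it alone.
Not all that is in view belongs to the job. Of the things shaped like the part that bears die_c, the brass one is meant.

How it is judged (in metres and radians):
On the way:
1. the die lies flat on the rubber mat, hollow up, let go (angle between die_c's own x axis and vertical below 0.1 rad and height (world z) of die_c below 0.02 m and x of die_c in the frame of mat between -0.1 and 0.1 m and y of die_c in the frame of mat between -0.09 and 0.09 m and contact force between the fingers and die below 0.1 N), for 0.2 s.
At the end, for the whole second after the job is handed in: The brass die lies flat (within 0.06 rad) on the press bed, hollow up, home against both faces of the V locator: its centre within 2 mm of the seat point sideways and along, 3 mm in height; at rest and let go (horizontal distance between die_c and seat below 0.002 m and z of die_c in the frame of seat between -0.003 and 0.003 m and angle between die_c's own x axis and vertical below 0.06 rad and linear speed of die below 0.01 m/s and contact force between each of the arm, the fingers and die below 0.1 N); the robot touches nothing.
It fails at once if the die touches the press while on edge or leaning more than 0.35 rad (contact force between die and press above 0.5 N and angle between die_c's own x axis and vertical above 0.35 rad).
It fails at once if a steel die is moved more than 12 mm (distance of any of steel_die_a_c, steel_die_b_c from where it was at the start of the episode above 0.012 m).
It fails at once if the pan or the tumbler is moved more than 15 mm or knocked over (distance of any of pan_c, tumbler_c from where it was at the start of the episode above 0.015 m or angle between tumbler_c's own z axis and vertical above 0.3 rad).
It also fails if it takes over 64 s, if anything falls off the work surface, if the arm or the gripper's body presses on something with over 40 N, if the wrist force passes 120 N, or if a joint passes its speed limit or range.

## Robot

A 7-joint arm with a two-finger parallel gripper is mounted at the origin on the work surface. World frame = base frame: x ahead of the robot, y to its left, z up, the work surface at z = 0. Lengths are in mm, angles in rad, forces in N, time in s.
With the tool pointing down it reaches from about 400 to 875 mm from the base axis. Payload 6.5 kg.
Tool frame: the origin (TCP) lies midway between the tips of the shut fingers; the grasp point (between the pads) lies 19 mm behind it; z points along the fingers, x is the direction in which the jaws open and shut, and the axes are right-handed (so a half turn about z gives the same grasp; the last joint's range is limited). The gripper opens to 85 mm and grips with 20 to 120 N. Pads are 22 mm wide; open, the fingers measure 114 mm over their backs; the gripper's body (76 mm by 85 mm) begins 54 mm behind the grasp point. The pads swing forward as they close: fully open they stand 13 mm farther back than shut.
Start: joints at [-1.302, 0.536, -0.004, 1.538, 0.003, 1.067, -0.071], TCP at [213.572, 613.903, 231.29] pointing down, gripper open.
Joint ranges: [-2.7, 2.7], [-0.37, 2.16], [-1.27, 1.26], [0.24, 2.4], [-1.31, 4.45], [0.19, 1.91], [-2.76, 2.76]. Speed limits (rad/s): [2.39, 2.39, 3.14, 3.14, 3.14, 3.14, 3.14].

## Interface

Orientations are given as a unit quaternion [x, y, z, w].
In Python, from workcell import ctrl gives the robot as it stands.
- The arm moves only by the tool step_arm, never from a script. Its argument "targets" is a list of rows, each a list of 7 numbers: the closure, from 0 (fully open) to 1 (shut), then the shift along the tool's x, y, z in cm, then the turn, a rotation vector about the tool's x, y, z in degrees. A call has exactly 8 rows; each row shifts and turns the commanded pose from where the row before left it, along the tool's axes as they then stand; what a row does not reach is not made up. A row lasts 1/12 s, in which the tool goes at most 41.7 mm and 7.16 degrees, less where a joint would pass 70% of its speed; a pose out of reach is approached as far as the arm can. A call with a gripper value outside its range is refused whole. The fingers move at their own pace and stop on an object; the grip force is fixed at half the most. Time passes only in rows, so rows that do not move let the fingers close, or fill a call up. It gives the time, the measured TCP pose, the force and the opening at its end, in the units of the state.
- ctrl.sense(): the state, without advancing time (a new reading comes with each control period).
- ctrl.grab_frame(name): name is "scene" or "top" or "wrist"; returns (picture, depth): 384x512x3 uint8, blue, green, red; 384x512 float32, mm along the optical axis (not along the pixel's ray), 0 where there is no reading.
- ctrl.camera_model(name): a dict with "vertical_fov" (degrees; the focal length in pixels is half the picture's height over the tangent of half this angle, whatever the lens; pixels are square), "cx", "cy" (the principal point, pixels), "k1" (the pictures are not rectified: a ray, as slopes to the right and down, at radius r is drawn at 1 + k1 r^2 times it, then the intrinsics apply), "R" (3x3) and "t" (3): a world point X has camera coordinates R X + t. Camera axes: x right, y down, z forward; pixel columns grow to the right and rows downward; lengths in mm; the calibration is good to about 2 mm. A picture is of the moment at which its call begins: read the wrist's pose just before it. camera_model takes no time and is no camera call; for the wrist camera it gives the pose at the moment of the call.
- ctrl.hand_in(): hands the job in, once; it reports no verdict.
The state is a dict: "time": time; "joint_pos": joint angles; "dq": joint speeds; "tau": joint torques, N m; "eef_pos": TCP position; "ee_rot": TCP orientation; "force": force on the tool from outside, world axes, zero at the start; "ft_torque": the same for the moment, N m; "width": opening from 0.0 (shut) to 1.0 (fully open).
Only numpy, scipy, OpenCV 4.12 (cv2) and the standard library are available. Lean on these libraries where they do the work, as an engineer would, in place of code of your own. Each camera call takes 0.05 s, during which the arm holds its last target.

## Working session

There is one attempt and no reset: what is moved stays moved. The work goes in short steps, Python scripts to look and compute and a tool call to move; the robot and the scene stay as the last step left them, time stands still between calls to the robot, and variables do not carry over. Pictures are saved under pics/ and viewed, and the job is handed in when it is done.

Besides the shell and the picture viewer there is one more tool, called in YAML: its name, and indented under it one key for each argument. step_arm: Moves the arm, as the interface text tells. Its arguments: {"type":"object","properties":{"targets":{"type":"array","items":{"type":"array","items":{"type":"number"}}}},"required":["targets"]}

```bash
ls; mkdir -p pics; cat > h.py <<'E'
import numpy as np, cv2, pickle
from scipy.spatial.transform import Rotation as Rot
from workcell import ctrl
def cam(n):
    m=ctrl.camera_model(n); f=192/np.tan(np.radians(m['vertical_fov']/2)); return dict(f=f,cx=m['cx'],cy=m['cy'],k1=m['k1'],R=np.array(m['R']),t=np.array(m['t']))
def grab(n,save=None):
    m=cam(n); im,d=ctrl.grab_frame(n)
    if save: cv2.imwrite('pics/%s.png'%save,im); pickle.dump((m,im,d),open('pics/%s.pkl'%save,'wb'))
    return m,im,d
def load(s): return pickle.load(open('pics/%s.pkl'%s,'rb'))
def slopes(m,uv):
    uv=np.atleast_2d(np.array(uv,float)); K=np.array([[m['f'],0,m['cx']],[0,m['f'],m['cy']],[0,0,1]])
    return cv2.undistortPoints(uv.reshape(-1,1,2),K,np.array([m['k1'],0,0,0,0.])).reshape(-1,2)
def plane(m,uv,z):
    s=slopes(m,uv); d=np.c_[s,np.ones(len(s))]@m['R']; c=-m['R'].T@m['t']
    return c+d*((z-c[2])/d[:,2])[:,None]
def pts(m,uv,dep):
    s=slopes(m,uv); return (np.c_[s,np.ones(len(s))]*np.array(dep).reshape(-1,1)-m['t'])@m['R']
def cloud(m,d):
    v,u=np.mgrid[0:384,0:512]; P=pts(m,np.c_[u.ravel(),v.ravel()],d.ravel()).reshape(384,512,3); P[d<=0]=np.nan; return P
def proj(m,X):
    c=np.atleast_2d(X)@m['R'].T+m['t']; s=c[:,:2]/c[:,2:]; r=(s**2).sum(1)[:,None]; s=s*(1+m['k1']*r); return s*m['f']+[m['cx'],m['cy']]
def st():
    s=ctrl.sense(); return s
E
python3 - <<'E'
from h import *
for n in('scene','top','wrist'):
    m,im,d=grab(n,n+'0'); print(n,m['f'],m['cx'],m['cy'],m['k1'],(-m['R'].T@m['t']).round(),m['R'].round(2).tolist())
s=st();print(s)
E
```

```text
pics
scene 373.39998523615776 261.16431581269063 191.145554268543 -0.014403327870110305 [1167. -362.  753.] [[0.41, 0.91, -0.01], [0.62, -0.28, -0.74], [-0.67, 0.3, -0.68]]
top 389.58173683833644 256.02983166246054 196.6350030584393 -0.06997004101850929 [ 364.  -77. 1042.] [[0.02, -1.0, 0.01], [-0.98, -0.02, -0.19], [0.19, -0.01, -0.98]]
wrist 329.2532916365466 258.87565905285214 186.7354409690527 -0.09471600242377241 [148. 636. 374.] [[0.33, 0.94, -0.0], [0.91, -0.32, 0.28], [0.26, -0.09, -0.96]]
{'time': 0.15, 'joint_pos': array([-1.30218031,  0.53702792, -0.00443201,  1.53860972,  0.00261114,
        1.06731221, -0.07120498]), 'dq': array([ 0.00093698, -0.00039448,  0.00021811, -0.00258284, -0.0016425 ,
       -0.0014159 , -0.00047657]), 'tau': array([ 2.18339104e-03, -5.83782184e+01,  1.05036791e+00, -2.59351069e+01,
        1.25979577e-02,  6.52116825e-03, -1.67088376e-05]), 'eef_pos': array([213.44494582, 613.45144574, 230.60544936]), 'ee_rot': array([ 8.15025280e-01,  5.79425004e-01, -5.15736999e-04,  4.36695648e-04]), 'force': array([-0.90971763, -1.14131011, -0.20721791]), 'ft_torque': array([-0.05365076, -0.05913988,  0.03550168]), 'width': 1.0006817291939174}
```

View pics/scene0.png

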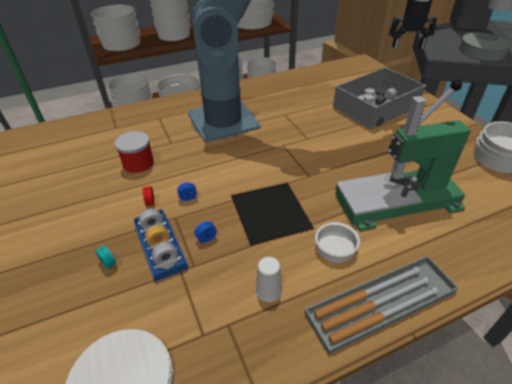

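View pics/top0.png

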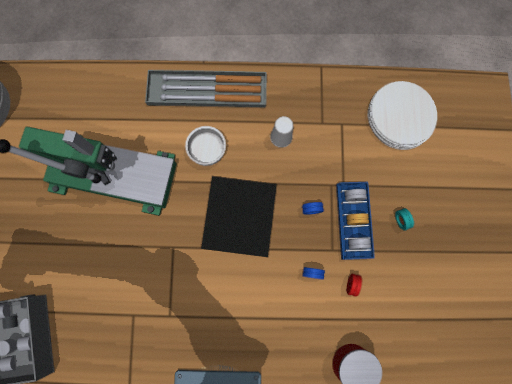

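View pics/wrist0.png

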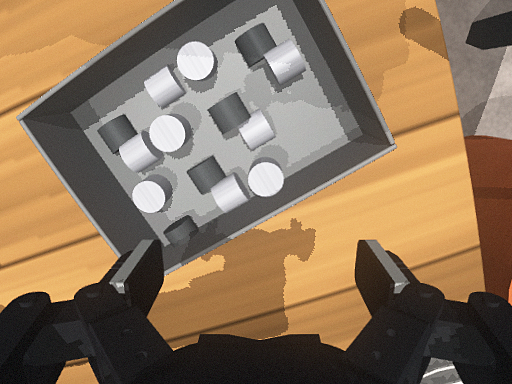

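```bash
python3 - <<'E'
from h import *
m,im,d=load('top0'); m2,im2,d2=load('scene0')
a=cv2.resize(im[170:270,310:410],None,fx=4,fy=4,interpolation=cv2.INTER_CUBIC)
b=cv2.resize(im2[195:295,115:215],None,fx=4,fy=4,interpolation=cv2.INTER_CUBIC)
cv2.imwrite('pics/crop0.png',np.hstack([a,b]))
a=cv2.resize(im[110:230,10:190],None,fx=4,fy=4,interpolation=cv2.INTER_CUBIC)
cv2.imwrite('pics/crop1.png',a)
b=cv2.resize(im2[70:240,320:480],None,fx=3.5,fy=3.5,interpolation=cv2.INTER_CUBIC)
cv2.imwrite('pics/crop2.png',b)
E
```

```text
(no output)
```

View pics/crop0.png

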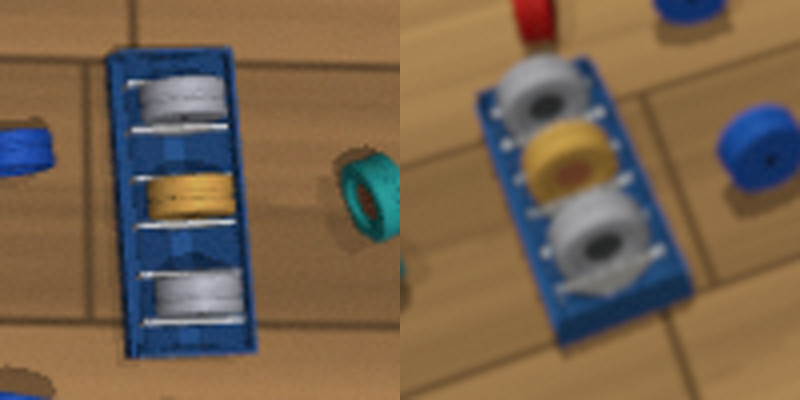

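View pics/crop1.png

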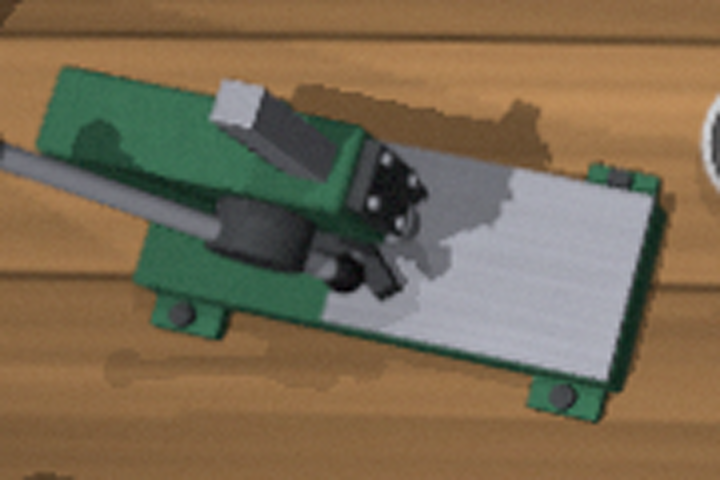

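View pics/crop2.png

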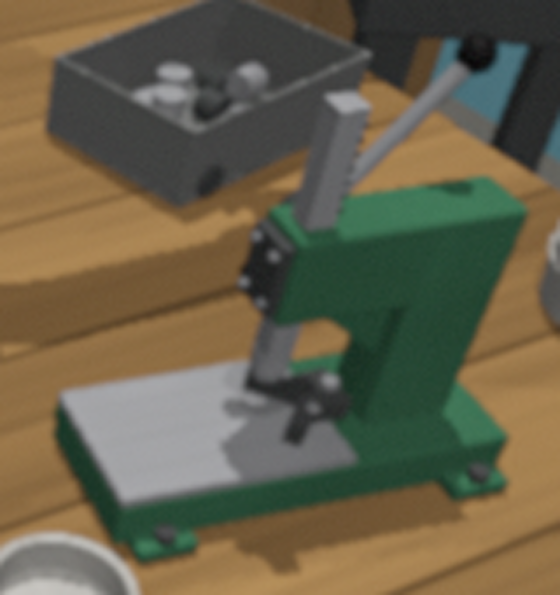

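Crop shows three dies in the rack: steel at top image (354,195), brass at (357,219), steel at (360,243). The other round blocks are blue at (313,208) and (313,272), red at (355,285) and teal at (404,219). Only the middle rack disc is brass, and its copper hollow faces the scene camera (world +x side).

```bash
python3 - <<'E'
from h import *
m,im,d=load('top0'); m2,im2,d2=load('scene0')
P=cloud(m,d);P2=cloud(m2,d2)
def hsv(i): return cv2.cvtColor(i,cv2.COLOR_BGR2HSV)
H=hsv(im);H2=hsv(im2)
roi=np.zeros(im.shape[:2],bool);roi[180:262,330:380]=1
blue=(cv2.inRange(H,(100,120,40),(125,255,255))>0)&roi
# rack outline: flood by hull
ys,xs=np.nonzero(blue); r=cv2.minAreaRect(np.c_[xs,ys].astype(np.float32)); box=cv2.boxPoints(r)
print('rack box',box.round(1).tolist()); 
for z in (0,14,20): 
    q=plane(m,box,z);print(z,q.round(1).tolist(),q.mean(0).round(1),[np.linalg.norm(q[i]-q[i-1]).round(1) for i in range(4)])
print('rack depth z hist',np.nanpercentile(P[blue][:,2],[5,25,50,75,95]))
br=(cv2.inRange(H,(15,90,90),(35,255,255))>0); br2=roi&br&(P[...,2]>30)
print(br2.sum()); ys,xs=np.nonzero(br2);print(xs.min(),xs.max(),ys.min(),ys.max());q=P[br2];print('brass top',np.percentile(q,[2,50,98],axis=0).round(1).tolist(), q[q[:,2]>61].mean(0))
roi2=np.zeros_like(roi);roi2[220:250,140:175]=1
b=roi2&(cv2.inRange(H2,(15,120,90),(35,255,255))>0)&(P2[...,2]>30);q=P2[b];print('brass scene',b.sum(),np.percentile(q,[2,50,98],axis=0).round(1).tolist())
# mat
mat=(H[...,2]<45);mat[:170]=0;mat[262:]=0;mat[:,:195]=0;mat[:,285:]=0
ys,xs=np.nonzero(mat);r=cv2.minAreaRect(np.c_[xs,ys].astype(np.float32));box=cv2.boxPoints(r);q=plane(m,box,4);print('mat',q.round(1).tolist(),q.mean(0),[np.linalg.norm(q[i]-q[i-1]).round(1) for i in range(4)])
# bed corners in top: crop1 px/4+(10,110)
c=np.array([[655,193],[608,383],[327,318],[512,170]])/4+[10,110]
q=plane(m,c,50);print('bed',q.round(1).tolist())
bed=(abs(P[...,2]-50)<4);bed[:,:90]=0;bed[:,180:]=0;bed[:130]=0;bed[215:]=0
print('bed z',np.nanmedian(P[bed][:,2]),bed.sum()); 
for n,PP in(('top',P),('scene',P2)):
    wood=abs(PP[...,2])<15; print(n,'table z',np.nanmedian(PP[wood][:,2]))
E
```

```text
rack box [[336.29998779296875, 182.39999389648438], [368.29998779296875, 180.1999969482422], [373.5, 257.0], [341.6000061035156, 259.20001220703125]]
0 [[605.0, -308.8, 0.0], [613.3, -398.2, 0.0], [402.7, -405.7, 0.0], [395.8, -319.2, 0.0]] [ 504.2 -358.     0. ] [np.float64(209.5), np.float64(89.8), np.float64(210.7), np.float64(86.7)]
14 [[601.8, -305.7, 14.0], [610.0, -393.9, 14.0], [402.2, -401.2, 14.0], [395.4, -315.9, 14.0]] [ 502.3 -354.2   14. ] [np.float64(206.7), np.float64(88.6), np.float64(207.9), np.float64(85.6)]
20 [[600.4, -304.3, 20.0], [608.6, -392.1, 20.0], [402.0, -399.4, 20.0], [395.2, -314.6, 20.0]] [ 501.5 -352.6   20. ] [np.float64(205.5), np.float64(88.1), np.float64(206.7), np.float64(85.1)]
rack depth z hist [ 4.07678354  8.10231722 16.03798033 21.72516042 26.51918748]
207
347 368 213 224
brass top [[486.6, -375.1, 33.6], [497.8, -347.7, 61.0], [510.3, -326.7, 68.0]] [ 499.23230362 -352.4163487    64.31555629]
brass scene 259 [[491.4, -379.0, 31.0], [508.3, -356.0, 57.3], [514.1, -330.6, 66.4]]
mat [[418.0, 55.1, 4.0], [614.9, 38.6, 4.0], [595.3, -143.1, 4.0], [399.5, -120.7, 4.0]] [506.93455438 -42.53376196   4.        ] [np.float64(176.8), np.float64(197.6), np.float64(182.8), np.float64(197.1)]
bed [[649.1, 131.6, 50.0], [521.4, 154.5, 50.0], [560.2, 342.5, 50.0], [663.0, 228.0, 50.0]]
bed z 50.02999394241118 2844
top table z 0.021362377864773206
scene table z 0.4222038461469924
```

```bash
cat > plan.py <<'E'
from h import *
def Rdown(xyaw,tilt=0,):
    # tool x at yaw (deg) horizontal, z down, then turn about tool x by tilt deg
    a=np.radians(xyaw); x=np.array([np.cos(a),np.sin(a),0]); z=np.array([0,0,-1.]); y=np.cross(z,x)
    return Rot.from_matrix(np.c_[x,y,z])*Rot.from_rotvec([np.radians(tilt),0,0])
def plan(wps,clo,pose=None,vmax=4.0,wmax=6.9,pad=True):
    s=st(); p,R=(np.array(s['eef_pos']),Rot.from_quat(s['ee_rot'])) if pose is None else pose
    rows=[]
    for tp,tR in wps:
        tp=np.array(tp,float); rv=(R.inv()*tR).as_rotvec(degrees=True)
        n=max(1,int(np.ceil(max(np.linalg.norm(tp-p)/10/vmax,np.linalg.norm(rv)/wmax))))
        while n:
            rv=(R.inv()*tR).as_rotvec(degrees=True)
            sh=(R.inv().apply(tp-p)/10/n).round(2); w=(rv/n).round(1)
            rows.append([clo,*sh,*w]); p=p+R.apply(sh*10); R=R*Rot.from_rotvec(w,degrees=True); n-=1
    while pad and len(rows)%8: rows.append([clo,0,0,0,0,0,0])
    for i in range(0,len(rows),8): print('[',','.join('['+','.join('%g'%(v+0) for v in r)+']' for r in rows[i:i+8]),']')
    return p,R
def show():
    s=st(); R=Rot.from_quat(s['ee_rot']).as_matrix()
    print('t %.2f'%s['time'],'pos',s['eef_pos'].round(1),'x',R[:,0].round(3),'z',R[:,2].round(3),'F',s['force'].round(1),'w %.3f'%s['width'],'q',s['joint_pos'].round(2))
E
python3 - <<'E'
from plan import *
R0=Rdown(-87.6)
plan([([400,190,270],Rdown(20)),([450,-300,260],R0)],0)
E
```

```text
[ [0,-2.82,2.63,-0.32,0,0,4.2],[0,-2.62,2.83,-0.32,0,0,4.2],[0,-2.41,3.01,-0.33,0,0,4.2],[0,-2.18,3.18,-0.32,0,0,4.2],[0,-1.94,3.33,-0.33,0,0,4.3],[0,-1.69,3.47,-0.32,0,0,4.2],[0,-1.43,3.58,-0.33,0,0,4.3],[0,-1.16,3.68,-0.32,0,0,4.2] ]
[ [0,-0.88,3.75,-0.33,0,0,4.3],[0,-0.6,3.81,-0.32,0,0,4.2],[0,-0.32,3.84,-0.33,0,0,4.3],[0,-0.03,3.86,-0.32,0.1,0,4.2],[0,-0.75,2.98,0.06,0,0,6.7],[0,-0.4,3.05,0.06,0,0,6.7],[0,-0.04,3.08,0.06,0,0,6.7],[0,0.32,3.06,0.06,0,0,6.7] ]
[ [0,0.67,3.01,0.06,0,0,6.7],[0,1.02,2.91,0.06,0,0,6.7],[0,1.35,2.77,0.06,0,0,6.7],[0,1.66,2.59,0.06,0,0,6.7],[0,1.95,2.38,0.06,0,0,6.8],[0,2.22,2.13,0.06,0,0,6.7],[0,2.46,1.86,0.06,0,0,6.8],[0,2.66,1.55,0.06,0,0,6.7] ]
[ [0,2.82,1.23,0.06,0,0,6.8],[0,2.95,0.89,0.07,0,0,6.7],[0,3.03,0.54,0.06,0,0,6.8],[0,3.07,0.18,0.07,0.1,0,6.7],[0,0,0,0,0,0,0],[0,0,0,0,0,0,0],[0,0,0,0,0,0,0],[0,0,0,0,0,0,0] ]
```

step_arm:
  targets:
    - [0,-2.8,2.6,-0.3,0,0,4.2]
    - [0,-2.6,2.8,-0.3,0,0,4.2]
    - [0,-2.4,3.0,-0.3,0,0,4.2]
    - [0,-2.2,3.2,-0.3,0,0,4.2]
    - [0,-1.9,3.3,-0.3,0,0,4.3]
    - [0,-1.7,3.5,-0.3,0,0,4.2]
    - [0,-1.4,3.6,-0.3,0,0,4.3]
    - [0,-1.2,3.7,-0.3,0,0,4.2]

```text
time: 0.82
eef_pos: [338.2, 330.1, 255.4]
ee_rot: [0.949, 0.316, -0.0, -0.0]
force: [1.0, 0.2, -0.0]
width: 1.001
```

step_arm:
  targets:
    - [0,-0.9,3.8,-0.3,0,0,4.3]
    - [0,-0.6,3.8,-0.3,0,0,4.2]
    - [0,-0.3,3.8,-0.3,0,0,4.3]
    - [0,0,3.9,-0.3,0,0,4.2]
    - [0,-0.7,3.0,0,0,0,6.7]
    - [0,-0.4,3.0,0,0,0,6.7]
    - [0,0,3.1,0,0,0,6.7]
    - [0,0.3,3.1,0,0,0,6.7]

```text
time: 1.48
eef_pos: [413.6, 66.5, 267.3]
ee_rot: [0.998, -0.062, 0.0, -0.0]
force: [0.4, 0.2, 0.1]
width: 0.999
```

step_arm:
  targets:
    - [0,0.7,3.0,0,0,0,6.7]
    - [0,1.0,2.9,0,0,0,6.7]
    - [0,1.3,2.8,0,0,0,6.7]
    - [0,1.7,2.6,0,0,0,6.7]
    - [0,2.0,2.4,0,0,0,6.8]
    - [0,2.2,2.1,0,0,0,6.7]
    - [0,2.5,1.9,0,0,0,6.8]
    - [0,2.7,1.6,0,0,0,6.7]

```text
time: 2.15
eef_pos: [438.6, -179.9, 267.4]
ee_rot: [0.862, -0.507, 0.0, -0.0]
force: [-0.4, 0.1, 0.4]
width: 1.003
```

step_arm:
  targets:
    - [0,2.8,1.2,0.1,0,0,6.8]
    - [0,2.9,0.9,0.1,0,0,6.7]
    - [0,3.0,0.5,0.1,0,0,6.8]
    - [0,3.1,0.2,0.1,0,0,6.7]
    - [0,0,0,0,0,0,0]
    - [0,0,0,0,0,0,0]
    - [0,0,0,0,0,0,0]
    - [0,0,0,0,0,0,0]

```text
time: 2.82
eef_pos: [451.5, -298.8, 263.1]
ee_rot: [0.723, -0.691, -0.001, -0.0]
force: [-0.4, 0.2, -0.5]
width: 0.999
```

```bash
python3 - <<'E'
from plan import *
show()
grab('wrist','w1');m,im,d=grab('top','top1')
E
```

```text
t 2.82 pos [ 451.5 -298.8  263.1] x [ 0.045 -0.999 -0.001] z [-0.     0.001 -1.   ] F [-0.4  0.2 -0.5] w 0.999 q [-0.17  0.42  0.89  1.83 -0.37  1.07 -0.67]
```

View pics/w1.png

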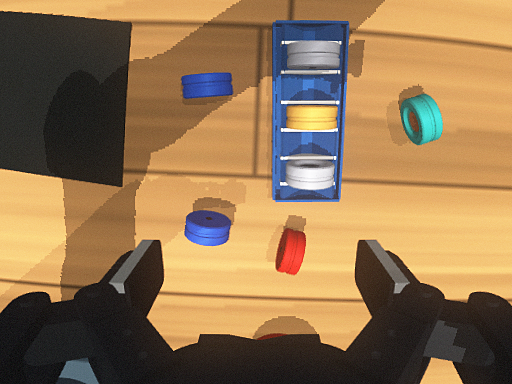

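View pics/top1.png

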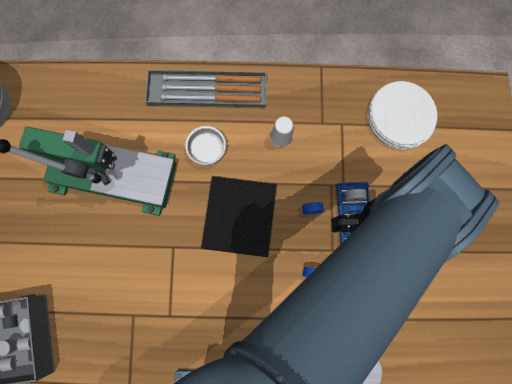

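```bash
python3 - <<'E'
from plan import *
m,im,d=load('w1');P=cloud(m,d);H=cv2.cvtColor(im,cv2.COLOR_BGR2HSV)
roi=np.zeros(d.shape,bool);roi[15:205,268:352]=1
blue=(cv2.inRange(H,(100,120,40),(125,255,255))>0)&roi
ys,xs=np.nonzero(blue); box=cv2.boxPoints(cv2.minAreaRect(np.c_[xs,ys].astype(np.float32)))
for z in(14,20,26):
    q=plane(m,box,z);print(z,q.round(1)[:,:2].tolist(),q.mean(0).round(1),[np.linalg.norm(q[i]-q[i-1]).round(1) for i in range(4)])
def obj(mask,nm):
    q=P[mask];print(nm,mask.sum(),'topmed',np.median(q[q[:,2]>60],axis=0).round(1),np.percentile(q,[2,98],axis=0).round(1).tolist())
    ys,xs=np.nonzero(mask); return q
br=roi&(cv2.inRange(H,(15,90,90),(35,255,255))>0)&(P[...,2]>30)
q=obj(br,'brass')
gr=roi&(H[...,1]<60)&(P[...,2]>34)
g1=gr.copy();g1[100:]=0;g2=gr.copy();g2[:140]=0
obj(g1,'sA');obj(g2,'sB')
# y-extents of brass at mid height: pts with z 36..44
for msk,n in((br,'br'),(g1,'a'),(g2,'b')):
    q=P[msk];t=q[q[:,2]>58];x0=(np.percentile(t[:,0],2)+np.percentile(t[:,0],98))/2;print(n,'xmid',x0.round(1),'y range',np.percentile(q[:,1],[0.5,99.5]).round(1), 'zmax',np.percentile(q[:,2],97).round(1))
    A=np.c_[t[:,:2],np.ones(len(t))]
E
```

```text
14 [[601.9, -307.2], [606.9, -391.9], [395.5, -414.4], [391.4, -318.3]] [ 498.9 -357.9   14. ] [np.float64(210.8), np.float64(84.9), np.float64(212.6), np.float64(96.2)]
20 [[600.7, -307.0], [605.6, -390.4], [397.4, -412.6], [393.4, -317.9]] [ 499.3 -357.    20. ] [np.float64(207.5), np.float64(83.6), np.float64(209.3), np.float64(94.7)]
26 [[599.4, -306.8], [604.3, -388.9], [399.4, -410.8], [395.4, -317.6]] [ 499.6 -356.    26. ] [np.float64(204.3), np.float64(82.3), np.float64(206.1), np.float64(93.3)]
brass 1134 topmed [ 499.8 -353.5   64.8] [[488.1, -377.4, 46.4], [511.2, -328.1, 67.4]]
sA 1375 topmed [ 563.4 -350.6   64.7] [[550.7, -375.4, 41.8], [574.3, -324.8, 67.2]]
sB 1156 topmed [ 436.4 -356.6   64.5] [[424.1, -381.8, 36.6], [448.6, -331.0, 67.1]]
br xmid 499.5 y range [-378.8 -327.3] zmax 67.2
a xmid 563.0 y range [-377.3 -323.7] zmax 67.0
b xmid 436.0 y range [-383.9 -330.2] zmax 66.8
```

```bash
python3 - <<'E'
from plan import *
m,im,d=load('w1');P=cloud(m,d)
a=np.radians(2.7);ex=np.array([np.cos(a),np.sin(a)]);ey=np.array([-ex[1],ex[0]])
D=P[...,:2]-[499.7,-353.4];X=D@ex;Y=D@ey;Z=P[...,2]
for lo in range(-48,49,4):
    s=(abs(X)<9)&(Y>=lo)&(Y<lo+4); s2=(abs(abs(X)-32)<8)&(Y>=lo)&(Y<lo+4)
    print(lo,s.sum(),np.nanmedian(Z[s]).round(1) if s.any() else None,s2.sum(),np.nanmedian(Z[s2]).round(1) if s2.any() else '')
E
```

```text
-48 1 2.0 0 
-44 60 20.0 141 19.9
-40 47 8.2 65 7.5
-36 8 23.5 32 24.6
-32 4 26.0 98 26.1
-28 31 52.1 112 23.3
-24 51 57.8 110 20.0
-20 58 60.8 178 17.9
-16 58 63.5 373 329.5
-12 66 64.7 696 330.6
-8 64 66.0 1410 334.1
-4 66 66.2 957 343.8
0 73 66.2 698 307.5
4 69 65.4 644 322.8
8 75 63.9 1184 314.6
12 78 61.8 1281 310.4
16 71 58.7 614 342.5
20 70 54.0 836 343.8
24 98 42.6 1131 347.4
28 63 24.7 1236 350.1
32 60 6.7 935 352.3
36 33 20.2 847 353.2
40 59 2.0 1113 347.6
44 58 0.9 1050 346.5
48 45 0.7 912 345.8
```

```bash
python3 - <<'E'
from plan import *
R=Rdown(-87.3)
plan([([499.7,-353.4,110],R),([499.7,-353.4,25],R)],0)
E
```

```text
[ [0,1.14,-0.91,3.07,0,0,0],[0,1.13,-0.91,3.06,0,0,0],[0,1.14,-0.91,3.07,0,0,0],[0,1.13,-0.91,3.06,0,0,-0.1],[0,1.14,-0.91,3.07,0,0.1,0],[0,0,0,2.83,0,0,0],[0,0,0,2.83,0,0,0],[0,-0.01,0,2.84,0,0,0] ]
```

step_arm:
  targets:
    - [0,1.14,-0.91,3.0,0,0,0]
    - [0,1.14,-0.91,3.0,0,0,0]
    - [0,1.14,-0.91,3.0,0,0,0]
    - [0,1.14,-0.91,3.0,0,0,0]
    - [0,1.14,-0.91,3.0,0,0,0]
    - [0,0,0,2.0,0,0,0]
    - [0,0,0,0,0,0,0]
    - [0,0,0,0,0,0,0]

```text
time: 3.58
eef_pos: [498.8, -354.2, 92.9]
ee_rot: [0.722, -0.692, -0.001, 0.0]
force: [0.2, 1.0, 1.3]
width: 0.995
```

```bash
python3 - <<'E'
from plan import *
show()
m,im,d=grab('wrist','w2');P=cloud(m,d);H=cv2.cvtColor(im,cv2.COLOR_BGR2HSV)
br=(cv2.inRange(H,(15,90,90),(35,255,255))>0)&(P[...,2]>30)&(abs(P[...,0]-500)<25)&(abs(P[...,1]+353)<40)
q=P[br];print(len(q),np.percentile(q,[1,50,99],axis=0).round(1).tolist())
E
```

```text
t 3.58 pos [ 498.8 -354.2   92.9] x [ 0.043 -0.999 -0.001] z [-0.002  0.001 -1.   ] F [0.2 1.  1.3] w 0.995 q [ 0.07  0.76  0.68  1.77 -0.62  0.85 -0.48]
4080 [[488.2, -380.5, 31.5], [503.1, -354.6, 62.4], [512.8, -328.8, 67.2]]
```

View pics/w2.png

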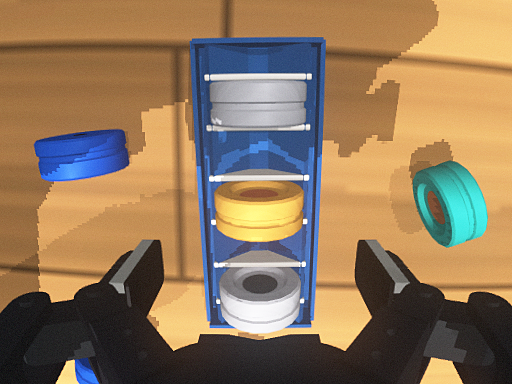

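Wrist view: the brass die at (260,205) is centred between the open fingers, with the copper hollow on the far (+x) side. Next I lower the hand and grip it by the rim.

step_arm:
  targets:
    - [0,0,-0.13,2.0,0,0,0]
    - [0,0,0,2.0,0,0,0]
    - [0,0,0,1.7,0,0,0]
    - [0,0,0,1.1,0,0,0]
    - [0,0,0,0,0,0,0]
    - [1,0,0,0,0,0,0]
    - [1,0,0,0,0,0,0]
    - [1,0,0,0,0,0,0]

```text
time: 4.3
eef_pos: [501.5, -353.8, 27.0]
ee_rot: [0.722, -0.692, -0.0, -0.002]
force: [0.0, 3.3, 9.6]
width: 0.63
```

step_arm:
  targets:
    - [1,0,0,0,0,0,0]
    - [1,0,0,0,0,0,0]
    - [1,0,0,0,0,0,0]
    - [1,0,0,0,0,0,0]
    - [1,0,0,0,0,0,0]
    - [1,0,0,0,0,0,0]
    - [1,0,0,0,0,0,0]
    - [1,0,0,0,0,0,0]

```text
time: 4.97
eef_pos: [501.5, -353.9, 27.1]
ee_rot: [0.722, -0.692, -0.0, -0.001]
force: [-1.4, 5.1, 8.8]
width: 0.635
```

```bash
python3 - <<'E'
from plan import *
show()
m,im,d=grab('wrist','w3');
E
```

```text
t 4.97 pos [ 501.5 -353.9   27.1] x [ 0.043 -0.999 -0.002] z [ 0.002  0.002 -1.   ] F [-1.4  5.1  8.8] w 0.635 q [ 0.12  0.85  0.61  1.77 -0.69  0.75 -0.43]
```

View pics/w3.png

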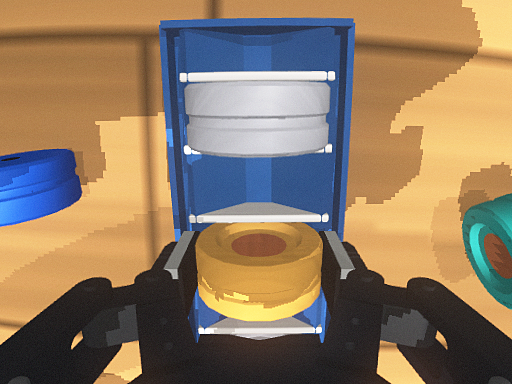

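Wrist view: the die (260,265) is held between the pads at opening 0.635, about 54 mm against 56 nominal. Next I lift it.

step_arm:
  targets:
    - [1,0,0,-0.5,0,0,0]
    - [1,0,0,-1.0,0,0,0]
    - [1,0,0,-2.0,0,0,0]
    - [1,0,0,-3.0,0,0,0]
    - [1,0,0,-3.0,0,0,0]
    - [1,0,0,-2.0,0,0,0]
    - [1,0,0,0,0,0,0]
    - [1,0,0,0,0,0,0]

```text
time: 5.68
eef_pos: [501.0, -355.7, 141.6]
ee_rot: [0.722, -0.692, 0.001, -0.0]
force: [-0.5, 0.2, -4.2]
width: 0.635
```

```bash
python3 - <<'E'
from plan import *
show()
m,im,d=grab('wrist','w4');m,im,d=grab('scene','s4')
E
```

```text
t 5.68 pos [ 501.  -355.7  141.6] x [ 0.042 -0.999  0.001] z [ 0.002 -0.001 -1.   ] F [-0.5  0.2 -4.2] w 0.635 q [ 0.04  0.7   0.73  1.74 -0.57  0.93 -0.52]
```

View pics/w4.png

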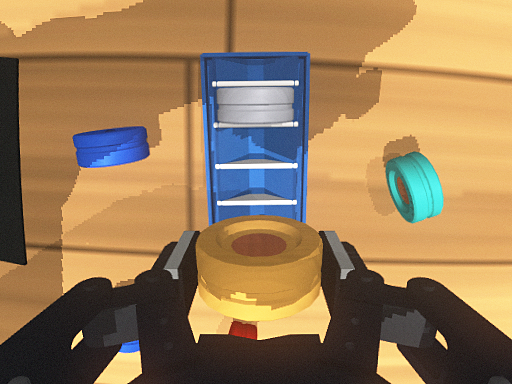

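View pics/s4.png

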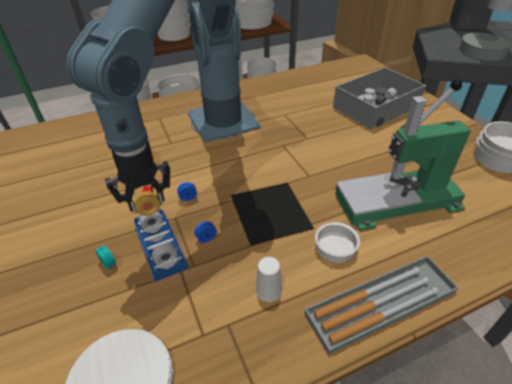

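Die held in the hand (wrist (260,250); scene (148,203)) and both steel dies are still in the rack. Next I carry it over the mat and tilt it.

```bash
cat >> plan.py <<'E'
def tc(C,R,off=11): return (np.array(C,float)+R.apply([0,0,off]),R)
E
python3 - <<'E'
from plan import *
plan([tc([555,-50,150],Rdown(-92,20)),tc([555,-50,90],Rdown(-92,50))],1)
E
```

```text
[ [1,-3.77,-0.9,0,2.5,0.1,0.5],[1,-3.78,-0.86,0.03,2.5,0.1,0.6],[1,-3.78,-0.82,0.06,2.5,0.1,0.5],[1,-3.79,-0.79,0.09,2.5,0.1,0.6],[1,-3.8,-0.74,0.12,2.5,0.1,0.5],[1,-3.81,-0.7,0.14,2.5,0.1,0.6],[1,-3.81,-0.66,0.16,2.5,0.1,0.5],[1,-3.82,-0.62,0.19,2.6,0.1,0.6] ]
[ [1,0,0.3,1.1,6,0,0],[1,0,0.42,1.06,6,0,0],[1,0,0.52,1.01,6,0,0],[1,0,0.63,0.95,6,0,0],[1,0,0.72,0.88,6,0,-0.1],[1,0,0,0,0,0,0],[1,0,0,0,0,0,0],[1,0,0,0,0,0,0] ]
```

step_arm:
  targets:
    - [1,-3.77,-0.9,0,2.5,0,0.5]
    - [1,-3.78,-0.9,0,2.5,0,0.6]
    - [1,-3.78,-0.8,0.1,2.5,0,0.5]
    - [1,-3.8,-0.8,0.1,2.5,0,0.6]
    - [1,-3.8,-0.7,0.1,2.5,0,0.5]
    - [1,-3.8,-0.7,0.1,2.5,0,0.6]
    - [1,-3.8,-0.7,0.2,2.5,0,0.5]
    - [1,-3.8,-0.6,0.2,2.6,0,0.6]

```text
time: 6.45
eef_pos: [558.2, -49.5, 141.0]
ee_rot: [-0.684, 0.709, -0.121, 0.126]
force: [0.6, -0.4, -4.2]
width: 0.636
```

step_arm:
  targets:
    - [1,0,0.3,1.1,6,0,0]
    - [1,0,0.4,1.1,6,0,0]
    - [1,0,0.5,1.0,6,0,0]
    - [1,0,0.6,1.0,6,0,0]
    - [1,0,0.7,0.9,6,0,0]
    - [1,0,0,0,0,0,0]
    - [1,0,0,0,0,0,0]
    - [1,0,0,0,0,0,0]

```text
time: 7.12
eef_pos: [593.5, -56.9, 201.0]
ee_rot: [-0.668, 0.685, -0.189, 0.222]
force: [0.7, -0.1, -4.3]
width: 0.636
```

```bash
python3 - <<'E'
from plan import *
show()
m,im,d=grab('wrist','w5');m,im,d=grab('scene','s5')
E
```

```text
t 7.12 pos [593.5 -56.9 201. ] x [-0.009 -0.999 -0.051] z [ 0.557  0.037 -0.83 ] F [ 0.7 -0.1 -4.3] w 0.636 q [-0.28  0.29  0.4   2.23 -1.31  0.19 -0.29]
```

View pics/s5.png

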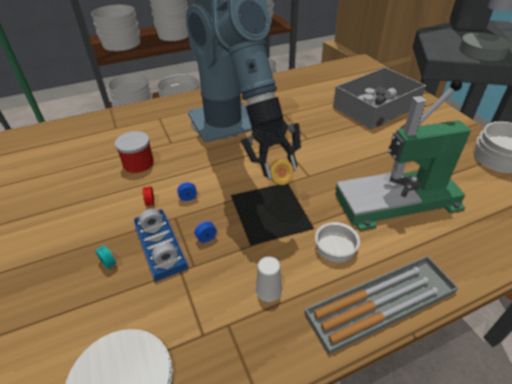

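```bash
python3 - <<'E'
from plan import *
p=plan([tc([540,-60,200],Rdown(-70,0)),tc([520,-60,170],Rdown(-10,0))],1)
E
```

```text
[ [1,0.07,0.85,-0.33,-5.7,-0.5,-3.5],[1,0.02,0.89,-0.25,-5.6,-0.6,-3.4],[1,-0.04,0.9,-0.16,-5.7,-0.5,-3.5],[1,-0.09,0.91,-0.07,-5.6,-0.6,-3.4],[1,-0.15,0.91,0.02,-5.7,-0.5,-3.5],[1,-0.2,0.89,0.11,-5.6,-0.6,-3.4],[1,-0.08,0.21,0.33,0,0,-6.7],[1,-0.1,0.2,0.33,0,0,-6.7] ]
[ [1,-0.12,0.19,0.33,0,0,-6.7],[1,-0.14,0.17,0.33,0,0,-6.7],[1,-0.16,0.15,0.34,0,0,-6.6],[1,-0.18,0.13,0.33,0,0,-6.7],[1,-0.19,0.11,0.34,0,0,-6.6],[1,-0.21,0.09,0.33,0,0,-6.7],[1,-0.21,0.07,0.34,0,0,-6.6],[1,0,0,0,0,0,0] ]
```

step_arm:
  targets:
    - [1,0,0.9,-0.3,-5.7,-0.5,-3.5]
    - [1,0,0.9,-0.2,-5.7,-0.6,-3.5]
    - [1,0,0.9,-0.2,-5.7,-0.5,-3.5]
    - [1,0,0.9,0,-5.6,-0.5,-3.5]
    - [1,-0.1,0.9,0,-5.6,-0.5,-3.5]
    - [1,-0.2,0.9,0.1,-5.6,-0.5,-3.5]
    - [1,0,0.2,0.3,0,0,-6.7]
    - [1,0,0.2,0.3,0,0,-6.7]

```text
time: 7.88
eef_pos: [550.8, -55.0, 181.0]
ee_rot: [0.873, -0.485, 0.033, -0.032]
force: [0.6, -0.2, -4.4]
width: 0.631
```

```bash
python3 - <<'E'
from plan import *
show()
p=plan([tc([520,-60,150],Rdown(-10,0))],1)
E
```

```text
t 7.88 pos [550.8 -55.  181. ] x [ 0.527 -0.85   0.026] z [ 0.089  0.024 -0.996] F [ 0.6 -0.2 -4.4] w 0.631 q [-0.52  0.47  0.72  1.95 -0.49  0.8  -0.55]
[ [1,-0.16,0.4,0.49,-0.5,-0.4,-6],[1,-0.2,0.38,0.49,-0.5,-0.5,-6],[1,-0.24,0.35,0.5,-0.5,-0.4,-6],[1,-0.27,0.33,0.5,-0.5,-0.5,-6],[1,-0.29,0.29,0.51,-0.5,-0.4,-6],[1,-0.32,0.25,0.51,-0.5,-0.5,-6],[1,-0.34,0.22,0.51,-0.6,-0.4,-6.1],[1,-0.36,0.17,0.52,-0.5,-0.5,-6] ]
```

step_arm:
  targets:
    - [1,-0.2,0.4,0.5,-0.5,-0.4,-6]
    - [1,-0.2,0.4,0.5,-0.5,-0.5,-6]
    - [1,-0.2,0.4,0.5,-0.5,-0.4,-6]
    - [1,-0.3,0.3,0.5,-0.5,-0.5,-6]
    - [1,-0.3,0.3,0.5,-0.5,-0.4,-6]
    - [1,-0.3,0.3,0.5,-0.5,-0.5,-6]
    - [1,-0.3,0.2,0.5,-0.6,-0.4,-6]
    - [1,-0.4,0.2,0.5,-0.5,-0.5,-6]

```text
time: 8.55
eef_pos: [518.3, -61.0, 139.3]
ee_rot: [0.996, -0.089, -0.0, -0.001]
force: [0.1, 0.5, -2.9]
width: 0.631
```

```bash
python3 - <<'E'
from plan import *
show()
p=plan([tc([520,-60,110],Rdown(-5,50))],1)
E
```

```text
t 8.55 pos [518.3 -61.  139.3] x [ 0.984 -0.178 -0.   ] z [ 0.     0.003 -1.   ] F [ 0.1  0.5 -2.9] w 0.631 q [-0.35  0.49  0.49  1.97 -0.33  0.76  0.16]
[ [1,0.01,-0.12,0.46,6.2,-0.3,-0.6],[1,0.01,-0.07,0.46,6.2,-0.3,-0.6],[1,0.02,-0.02,0.47,6.2,-0.3,-0.6],[1,0.02,0.03,0.47,6.2,-0.3,-0.6],[1,0.02,0.08,0.46,6.3,-0.3,-0.6],[1,0.02,0.13,0.45,6.2,-0.3,-0.7],[1,0.02,0.19,0.44,6.3,-0.3,-0.6],[1,0.02,0.23,0.41,6.2,-0.2,-0.7] ]
```

step_arm:
  targets:
    - [1,0,-0.1,0.5,6.2,-0.3,-0.6]
    - [1,0,-0.1,0.5,6.2,-0.3,-0.6]
    - [1,0,0,0.5,6.2,-0.3,-0.6]
    - [1,0,0,0.5,6.2,-0.3,-0.6]
    - [1,0,0.1,0.5,6.2,-0.3,-0.6]
    - [1,0,0.1,0.5,6.2,-0.3,-0.6]
    - [1,0,0.2,0.4,6.2,-0.3,-0.6]
    - [1,0,0.2,0.4,6.2,-0.3,-0.6]

```text
time: 9.22
eef_pos: [520.3, -52.3, 101.7]
ee_rot: [0.905, -0.043, 0.02, -0.423]
force: [-0.3, 0.2, -4.6]
width: 0.631
```

```bash
python3 - <<'E'
from plan import *
show()
grab('wrist','w6');grab('scene','s6')
E
```

```text
t 9.22 pos [520.3 -52.3 101.7] x [ 0.995 -0.095  0.   ] z [ 0.073  0.763 -0.642] F [-0.3  0.2 -4.6] w 0.631 q [ 0.43  0.79  0.07  1.83 -0.93  1.18  1.07]
```

View pics/s6.png

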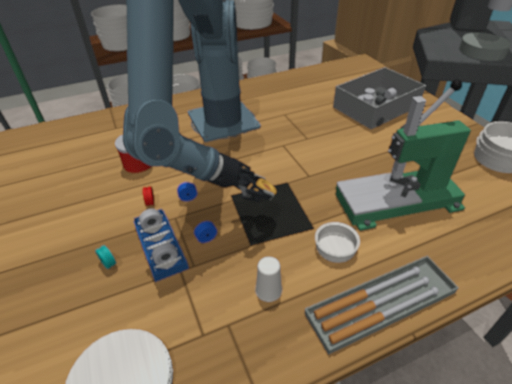

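View pics/w6.png

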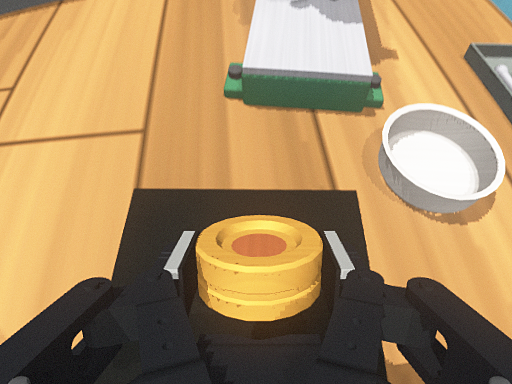

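Wrist view: the die (260,260) is held over the mat, leaning with the copper hollow facing up. Scene view shows the same at (262,188). Next I lower it.

```bash
python3 - <<'E'
from plan import *
p=plan([tc([520,-60,45],Rdown(-5,55)),tc([520,-60,31],Rdown(-5,55))],1,vmax=1.5)
E
```

```text
[ [1,0.08,1.06,1.02,1.3,-0.1,-0.2],[1,0.08,1.09,0.99,1.3,-0.1,-0.2],[1,0.07,1.11,0.97,1.3,0,-0.2],[1,0.07,1.13,0.94,1.2,-0.1,-0.3],[1,0,1.15,0.81,0,0,0],[1,0,0,0,0,0,0],[1,0,0,0,0,0,0],[1,0,0,0,0,0,0] ]
```

step_arm:
  targets:
    - [1,0.1,1.1,1.0,1.3,0,-0.2]
    - [1,0.1,1.1,1.0,1.3,0,-0.2]
    - [1,0.1,1.1,1.0,1.3,0,-0.2]
    - [1,0,1.1,0.9,1.2,0,-0.3]
    - [1,0,0,0,0,0,0]
    - [1,0,0,0,0,0,0]
    - [1,0,0,0,0,0,0]
    - [1,0,0,0,0,0,0]

```text
time: 9.98
eef_pos: [524.4, -47.9, 45.3]
ee_rot: [0.887, -0.034, 0.025, -0.46]
force: [-0.3, 0.6, -2.9]
width: 0.632
```

```bash
python3 - <<'E'
from plan import *
show()
s=st();R=Rot.from_quat(s['ee_rot']);print('C',s['eef_pos']-R.apply([0,0,11]))
p=plan([tc([520,-60,31],Rdown(-5,55))],1,vmax=1.5)
E
```

```text
t 9.98 pos [524.4 -47.9  45.3] x [ 0.996 -0.084  0.013] z [ 0.076  0.814 -0.576] F [-0.3  0.6 -2.9] w 0.632 q [ 0.48  0.94  0.02  1.78 -0.97  1.18  1.17]
C [523.55095793 -56.86148244  51.60455415]
[ [1,-0.18,0.94,0.45,0.1,-0.1,0.4],[1,-0.17,0.94,0.45,0.1,-0.2,0.3],[1,0,0,0,0,0,0],[1,0,0,0,0,0,0],[1,0,0,0,0,0,0],[1,0,0,0,0,0,0],[1,0,0,0,0,0,0],[1,0,0,0,0,0,0] ]
```

step_arm:
  targets:
    - [1,0,0.6,0.4,0,0,0.3]
    - [1,0,0.5,0.4,0,0,0.3]
    - [1,0,0.3,0.2,0,0,0]
    - [1,0,0.2,0.1,0,0,0]
    - [1,0,0.1,0.1,0,0,0]
    - [1,0,0,0,0,0,0]
    - [1,0,0,0,0,0,0]
    - [1,0,0,0,0,0,0]

```text
time: 10.65
eef_pos: [523.7, -48.0, 24.5]
ee_rot: [0.886, -0.039, 0.022, -0.462]
force: [-2.2, -2.2, 5.3]
width: 0.632
```

```bash
python3 - <<'E'
from plan import *
show()
s=st();R=Rot.from_quat(s['ee_rot']);print('C',s['eef_pos']-R.apply([0,0,11]))
E
```

```text
t 10.65 pos [523.7 -48.   24.5] x [ 0.996 -0.09   0.003] z [ 0.076  0.817 -0.572] F [-2.2 -2.2  5.3] w 0.632 q [ 0.48  0.98  0.02  1.76 -0.98  1.17  1.19]
C [522.83622592 -56.95547526  30.79816377]
```

Contact felt at the expected height (die centre about 31 mm). I now let go.

step_arm:
  targets:
    - [0.3,0,0,0,0,0,0]
    - [0,0,0,0,0,0,0]
    - [0,0,0,0,0,0,0]
    - [0,0,0,0,0,0,0]
    - [0,0,0,0,0,0,0]
    - [0,0,0,0,0,0,0]
    - [0,0,0,0,0,0,0]
    - [0,0,0,0,0,0,0]

```text
time: 11.32
eef_pos: [523.8, -48.1, 23.3]
ee_rot: [0.886, -0.04, 0.022, -0.461]
force: [0.7, 1.0, 0.3]
width: 1.002
```

```bash
python3 - <<'E'
from plan import *
show()
grab('wrist','w7')
E
```

```text
t 11.32 pos [523.8 -48.1  23.3] x [ 0.996 -0.091  0.003] z [ 0.076  0.815 -0.574] F [0.7 1.  0.3] w 1.002 q [ 0.48  0.98  0.02  1.76 -0.98  1.16  1.19]
```

View pics/w7.png

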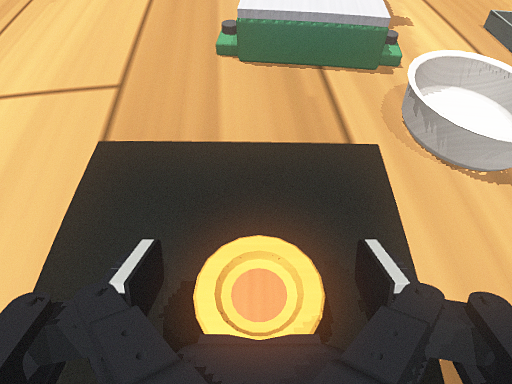

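Die lies flat on the mat at (259,295), copper hollow up, clear of both fingers. Next I back out, stand the hand upright and measure the die.

```bash
python3 - <<'E'
from plan import *
R=Rdown(-5,55)
plan([([514,-140,95],R),([510,-100,170],Rdown(-11,0))],0,vmax=3.5)
E
```

```text
[ [0,-0.03,-0.14,-2.92,0,-0.1,0],[0,-0.03,-0.14,-2.92,0,-0.1,0],[0,-0.04,-0.15,-2.92,0,0,0],[0,-0.04,-0.14,-2.93,0,-0.1,0],[0,-0.08,-0.93,-0.12,-6.1,0.3,0.6],[0,-0.09,-0.92,-0.22,-6.1,0.3,0.6],[0,-0.1,-0.89,-0.31,-6.1,0.3,0.6],[0,-0.11,-0.85,-0.41,-6.1,0.3,0.6] ]
[ [0,-0.11,-0.8,-0.49,-6.1,0.3,0.6],[0,-0.12,-0.74,-0.58,-6.1,0.3,0.7],[0,-0.12,-0.67,-0.65,-6.1,0.3,0.6],[0,-0.13,-0.59,-0.72,-6.1,0.4,0.7],[0,-0.13,-0.51,-0.79,-6.1,0.3,0.6],[0,0,0,0,0,0,0],[0,0,0,0,0,0,0],[0,0,0,0,0,0,0] ]
```

step_arm:
  targets:
    - [0,0,-0.1,-2.9,0,0,0]
    - [0,0,-0.1,-2.9,0,0,0]
    - [0,0,-0.1,-2.9,0,0,0]
    - [0,0,-0.1,-2.9,0,0,0]
    - [0,-0.1,-0.9,-0.1,-6.1,0.3,0.6]
    - [0,-0.1,-0.9,-0.2,-6.1,0.3,0.6]
    - [0,-0.1,-0.9,-0.3,-6.1,0.3,0.6]
    - [0,-0.1,-0.9,-0.4,-6.1,0.3,0.6]

```text
time: 12.03
eef_pos: [513.3, -122.8, 126.9]
ee_rot: [0.963, -0.068, 0.014, -0.261]
force: [0.7, 0.4, -1.5]
width: 1.002
```

step_arm:
  targets:
    - [0,-0.1,-0.8,-0.5,-6.1,0.3,0.6]
    - [0,-0.1,-0.7,-0.6,-6.1,0.3,0.7]
    - [0,-0.1,-0.7,-0.7,-6.1,0.3,0.6]
    - [0,-0.1,-0.6,-0.7,-6.1,0.4,0.7]
    - [0,-0.1,-0.5,-0.8,-6.1,0.3,0.6]
    - [0,0,0,0,0,0,0]
    - [0,0,0,0,0,0,0]
    - [0,0,0,0,0,0,0]

```text
time: 12.7
eef_pos: [511.6, -100.2, 168.1]
ee_rot: [0.995, -0.097, 0.001, -0.001]
force: [-0.8, -0.6, 0.2]
width: 1.004
```

```bash
cat > die.py <<'E'
from plan import *
def die(m,im,d,ztop,near=None,rad=400):
    P=cloud(m,d);H=cv2.cvtColor(im,cv2.COLOR_BGR2HSV)
    k=(cv2.inRange(H,(2,90,70),(35,255,255))>0)&(abs(P[...,2]-ztop)<6)
    if near is not None: k&=(np.hypot(P[...,0]-near[0],P[...,1]-near[1])<rad)
    n,l,s,c=cv2.connectedComponentsWithStats(cv2.morphologyEx(k.astype(np.uint8),cv2.MORPH_CLOSE,np.ones((5,5))))
    i=1+np.argmax(s[1:,4]); msk=(l==i).astype(np.uint8)
    cs,_=cv2.findContours(msk,cv2.RETR_EXTERNAL,cv2.CHAIN_APPROX_NONE); cc=max(cs,key=cv2.contourArea)
    q=plane(m,cc[:,0].astype(float),ztop)[:,:2]
    (cx,cy),r=cv2.minEnclosingCircle(q.astype(np.float32))
    A=np.c_[2*q,np.ones(len(q))]; sol=np.linalg.lstsq(A,(q**2).sum(1),rcond=None)[0]
    pz=P[(msk>0)&(abs(P[...,2]-ztop)<4)]; N=np.linalg.lstsq(np.c_[pz[:,:2],np.ones(len(pz))],pz[:,2],rcond=None)[0]
    print('die enclosing',np.round([cx,cy,r],1),'lsq',sol[:2].round(1),np.sqrt(sol[2]+sol[0]**2+sol[1]**2).round(1),'pix',c[i].round(),'z',np.median(pz[:,2]).round(1),'slope',N[:2].round(3))
E
python3 - <<'E'
from die import *
show()
m,im,d=grab('wrist','w8'); die(m,im,d,28,[522,-57],80)
m,im,d=grab('top','top8'); die(m,im,d,28,[522,-57],80)
E
```

```text
t 12.70 pos [ 511.6 -100.2  168.1] x [ 0.981 -0.194  0.002] z [ 0.002  0.001 -1.   ] F [-0.8 -0.6  0.2] w 1.004 q [-0.28  0.44  0.49  1.96 -0.28  0.81  0.17]
die enclosing [521.4 -72.3  27.8] lsq [521.5 -72.4] 27.2 pix [263. 140.] z 27.9 slope [-0.001  0.003]Traceback (most recent call last):
  File "<stdin>", line 4, in <module>
  File "die.py", line 7, in die
    i=1+np.argmax(s[1:,4]); msk=(l==i).astype(np.uint8)
        ~~~~~~~~~^^^^^^^^^
    return _wrapfunc(a, 'argmax', axis=axis, out=out, **kwds)
    return bound(*args, **kwds)
ValueError: attempt to get argmax of an empty sequence
```

View pics/w8.png

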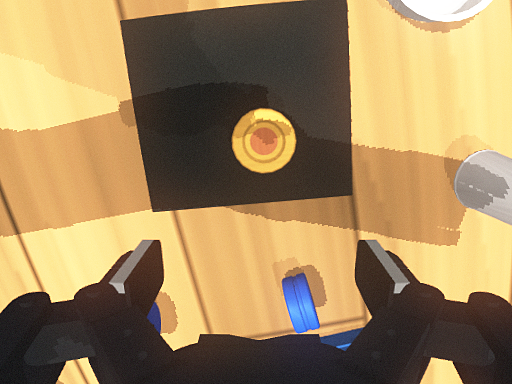

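Die flat on the mat at wrist pixel (263,140): centre (521,-72), top at 27.9 mm, slope about 0. Stage 1 is done. Next I re-grip it with the hand pointing down.

```bash
python3 - <<'E'
from plan import *
R=Rdown(-11)
plan([([521.4,-72.3,70],R),([521.4,-72.3,9],R)],0,vmax=3)
E
```

```text
[ [0,0.1,-0.78,2.45,0,0,-0.1],[0,0.1,-0.79,2.45,0,0,-0.1],[0,0.1,-0.78,2.45,0,0,-0.1],[0,0.1,-0.78,2.44,0,-0.1,-0.1],[0,0,0,2.03,0,0,0],[0,0,0,2.04,0,0,0],[0,0.01,0,2.03,0,0,0],[0,0,0,0,0,0,0] ]
```

step_arm:
  targets:
    - [0,0.1,-0.8,2.4,0,0,0]
    - [0,0.1,-0.8,2.4,0,0,0]
    - [0,0.1,-0.8,2.5,0,0,0]
    - [0,0.1,-0.7,2.5,0,0,0]
    - [0,0,0,2.2,0,0,0]
    - [0,0,0,2.0,0,0,0]
    - [0,0,0,1.0,0,0,0]
    - [0,0,0,0.6,0,0,0]

```text
time: 13.47
eef_pos: [521.0, -72.6, 10.8]
ee_rot: [0.995, -0.1, -0.0, -0.0]
force: [0.1, 1.0, 0.3]
width: 1.001
```

step_arm:
  targets:
    - [0,0,0,0,0,0,0]
    - [0,0,0,0.2,0,0,0]
    - [1,0,0,0,0,0,0]
    - [1,0,0,0,0,0,0]
    - [1,0,0,0,0,0,0]
    - [1,0,0,0,0,0,0]
    - [1,0,0,0,0,0,0]
    - [1,0,0,0,0,0,0]

```text
time: 14.13
eef_pos: [523.0, -70.7, 11.5]
ee_rot: [0.995, -0.098, 0.002, -0.0]
force: [-1.4, -0.2, 8.5]
width: 0.63
```

```bash
python3 - <<'E'
from plan import *
show()
grab('wrist','w9')
E
```

```text
t 14.13 pos [523.  -70.7  11.5] x [ 0.981 -0.195  0.004] z [ 0.004  0.    -1.   ] F [-1.4 -0.2  8.5] w 0.630 q [-0.2   0.71  0.33  1.99 -0.45  0.51  0.25]
```

View pics/w9.png

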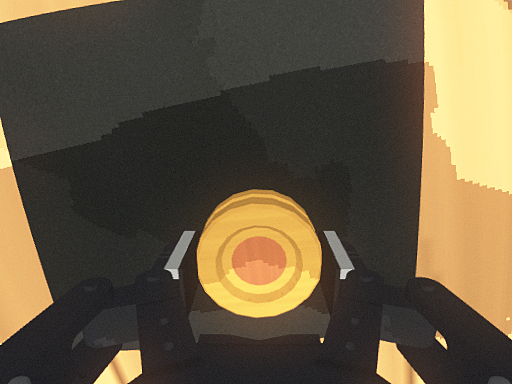

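Wrist view: the die (259,255) is held flat between the pads, hollow up, at opening 0.63. Next I lift it and move toward the press to measure it.

```bash
python3 - <<'E'
from plan import *
R=Rdown(-11)
plan([([522,-70,100],R),([570,70,190],R)],1,vmax=3)
E
```

```text
[ [1,-0.02,-0.02,-2.95,0,-0.1,-0.1],[1,-0.03,-0.02,-2.95,0,-0.1,-0.1],[1,-0.04,-0.01,-2.95,0,0,0],[1,0.34,-2.44,-1.5,0,0,0],[1,0.34,-2.45,-1.5,0,0,0],[1,0.34,-2.44,-1.5,0,0,0],[1,0.34,-2.45,-1.5,0,0,0],[1,0.34,-2.44,-1.49,0,0,0] ]
[ [1,0.34,-2.45,-1.5,0,0,0],[1,0,0,0,0,0,0],[1,0,0,0,0,0,0],[1,0,0,0,0,0,0],[1,0,0,0,0,0,0],[1,0,0,0,0,0,0],[1,0,0,0,0,0,0],[1,0,0,0,0,0,0] ]
```

step_arm:
  targets:
    - [1,0,0,-1.0,0,0,0]
    - [1,0,0,-2.5,0,0,0]
    - [1,0,0,-2.9,0,0,0]
    - [1,0.3,-2.8,-2.0,0,0,0]
    - [1,0.4,-3.0,-2.4,0,0,0]
    - [1,0.4,-3.0,-2.5,0,0,0]
    - [1,0.4,-3.0,-2.5,0,0,0]
    - [1,0.5,-3.0,-2.0,0,0,0]

```text
time: 14.85
eef_pos: [570.2, 72.2, 190.9]
ee_rot: [0.995, -0.098, 0.002, -0.0]
force: [1.7, -0.4, -4.2]
width: 0.628
```

step_arm:
  targets:
    - [1,0,0,0,0,0,0]
    - [1,0,0,0,0,0,0]
    - [1,0,0,0,0,0,0]
    - [1,0,0,0,0,0,0]
    - [1,0,0,0,0,0,0]
    - [1,0,0,0,0,0,0]
    - [1,0,0,0,0,0,0]
    - [1,0,0,0,0,0,0]

```text
time: 15.52
eef_pos: [570.1, 70.2, 188.2]
ee_rot: [0.995, -0.098, 0.001, 0.0]
force: [-0.5, -1.3, -3.9]
width: 0.623
```

```bash
python3 - <<'E'
from plan import *
show()
m,im,d=grab('wrist','w10')
E
```

```text
t 15.52 pos [570.1  70.2 188.2] x [ 0.981 -0.195  0.002] z [ 0.002 -0.    -1.   ] F [-0.5 -1.3 -3.9] w 0.623 q [-0.57  0.5   0.5   1.81 -0.29  0.91 -0.14]
```

View pics/w10.png

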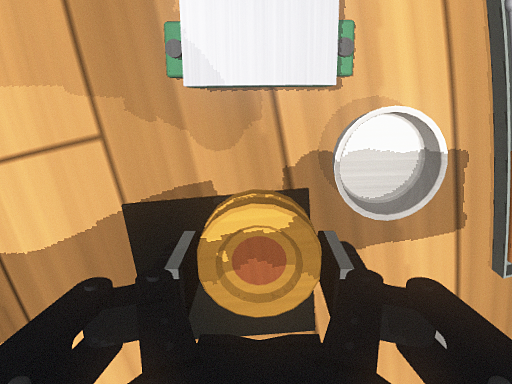

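```bash
python3 - <<'E'
from plan import *
from scipy.spatial.transform import Rotation as Rot
for n in('w9','w10'):
    m,im,d=load(n);P=cloud(m,d);H=cv2.cvtColor(im,cv2.COLOR_BGR2HSV)
    k=np.zeros(d.shape,bool);k[215:312,205:315]=1
    k&=(cv2.inRange(H,(2,90,70),(40,255,255))>0)&(d>0)
    q=P[k]; 
    for it in range(6):
        N=np.linalg.lstsq(np.c_[q[:,:2]-[570,70],np.ones(len(q))],q[:,2],rcond=None)[0]; r=q[:,2]-(q[:,:2]-[570,70])@N[:2]-N[2]
        q=q[abs(r-np.median(r[r>np.percentile(r,50)]))<max(3.,10-2*it)]
    print(n,len(q),'slope',N[:2].round(3),'deg',np.degrees(np.hypot(*N[:2])).round(1),'z',np.median(q[:,2]).round(1))
m,im,d=load('w10');P=cloud(m,d)
# bed front corners px in w10 and edge pts
hs=(abs(P[...,2]-50)<5)&(np.arange(384)[:,None]<92)&(np.arange(512)[None]>150)&(np.arange(512)[None]<370)
g=cv2.cvtColor(im,cv2.COLOR_BGR2HSV);w=hs&(g[...,1]<40)&(g[...,2]>120)
ys,xs=np.nonzero(w);print(xs.min(),xs.max(),ys.min(),ys.max(),np.median(P[w][:,2]))
fr=[(u,np.nonzero(w[:,u])[0].max()+.5) for u in range(190,332,4)]
L=[(np.nonzero(w[v])[0].min()-.5,v) for v in range(6,80,4)];Rr=[(np.nonzero(w[v])[0].max()+.5,v) for v in range(6,80,4)]
def fit(e):
    q=plane(m,e,50)[:,:2];vx,vy,x,y=cv2.fitLine(q.astype(np.float32),cv2.DIST_HUBER,0,.01,.01).ravel();return np.array([vx,vy]),np.array([x,y])
def inter(a,b): 
    t=np.linalg.solve(np.c_[a[0],-b[0]],b[1]-a[1]);return a[1]+t[0]*a[0]
F,Lf,Rf=fit(fr),fit(L),fit(Rr)
for a in(F,Lf,Rf): print(np.degrees(np.arctan2(a[0][1],a[0][0])).round(2))
a,b=inter(F,Lf),inter(F,Rf);print('corners',a.round(1),b.round(1),np.linalg.norm(a-b).round(1),'mid',((a+b)/2).round(1))
E
```

```text
w9 5923 slope [0.001 0.005] deg 0.3 z 28.6
w10 3057 slope [-0.    -0.006] deg 0.4 z 205.1
179 338 0 86 50.742216985254046
-11.05
79.53
79.21
corners [524.5 156.8] [648.3 132.6] 126.1 mid [586.4 144.7]
```

```bash
python3 - <<'E'
from plan import *
R=Rdown(-10.9)
plan([([592.9,178.1,110],R),([592.9,178.1,66],R),([592.9,178.1,58],R)],1,vmax=3.2)
E
```

```text
[ [1,0.02,-2.2,1.56,0,0,-0.1],[1,0.03,-2.2,1.57,0,0,-0.1],[1,0.03,-2.2,1.56,0,0,-0.1],[1,0.03,-2.21,1.57,0,-0.1,0],[1,0.03,-2.2,1.56,0,0,-0.1],[1,0,0,2.2,0,0,0],[1,0,0,2.2,0,0,0],[1,0,0,0.8,0,0,0] ]
```

step_arm:
  targets:
    - [1,0,-2.2,1.5,0,0,0]
    - [1,0,-2.2,1.5,0,0,0]
    - [1,0,-2.2,1.5,0,0,0]
    - [1,0,-2.2,1.5,0,0,0]
    - [1,0.1,-2.2,1.5,0,0,0]
    - [1,0,0,1.0,0,0,0]
    - [1,0,0,0,0,0,0]
    - [1,0,0,0,0,0,0]

```text
time: 16.23
eef_pos: [592.5, 177.4, 103.0]
ee_rot: [0.995, -0.098, 0.001, 0.001]
force: [0.0, -0.2, -3.4]
width: 0.627
```

```bash
python3 - <<'E'
from plan import *
show()
grab('wrist','w11');grab('scene','s11')
E
```

```text
t 16.23 pos [592.5 177.4 103. ] x [ 0.981 -0.195  0.001] z [ 0.001 -0.001 -1.   ] F [ 0.  -0.2 -3.4] w 0.627 q [-0.67  0.68  0.43  1.74 -0.37  0.81 -0.26]
```

View pics/w11.png

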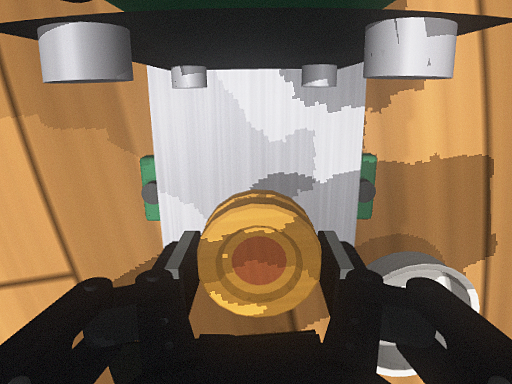

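View pics/s11.png

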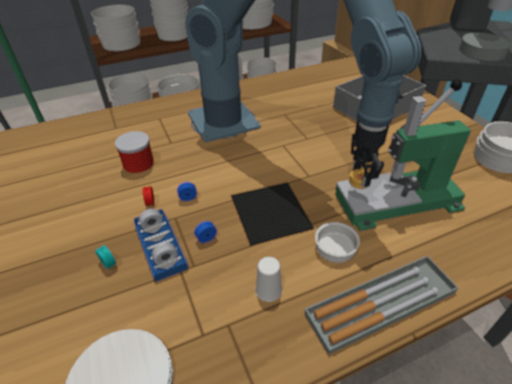

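```bash
python3 - <<'E'
from plan import *
m,im,d=load('w11');P=cloud(m,d)
p=np.array([np.cos(np.radians(79.1)),np.sin(np.radians(79.1))]);S=np.array([612.7,281.2])
c=-m['R'].T@m['t'];print('cam',c.round(),'along',((c[:2]-S)@p).round(1))
for uv in((85,50),(410,50),(190,75),(320,75),(250,50),(250,15)):
    q=P[uv[1],uv[0]];print(uv,q.round(),((q[:2]-S)@p).round(1),((q[:2]-S)@[-p[1],p[0]]).round(1))
a=P[...,:2]-S
k=(P[...,2]>120)&(P[...,2]<300)&(np.arange(384)[:,None]<120);al=(a@p)[k];print(al.min(),np.percentile(al,5),P[k][:,2].min())
E
```

```text
cam [606. 246. 246.] along -36.2
(85, 50) [nan nan nan] nan nan
(410, 50) [nan nan nan] nan nan
(190, 75) [594. 251. 181.] -32.7 12.5
(320, 75) [618. 247. 182.] -33.0 -12.1
(250, 50) [nan nan nan] nan nan
(250, 15) [nan nan nan] nan nan
-35.06071580751788 -34.24117896089968 153.23445193989363
```

The wrist camera would come within about 1 mm of the head bolts, which sit at -35 mm along the bed. I'll turn the hand 55° first, so the camera goes to the clear side, then lower.

step_arm:
  targets:
    - [1,0,0,0,0,0,6.9]
    - [1,0,0,0,0,0,6.9]
    - [1,0,0,0,0,0,6.9]
    - [1,0,0,0,0,0,6.9]
    - [1,0,0,0,0,0,6.9]
    - [1,0,0,0,0,0,6.9]
    - [1,0,0,0,0,0,6.9]
    - [1,0,0,0,0,0,6.9]

```text
time: 17.0
eef_pos: [593.6, 177.7, 104.8]
ee_rot: [0.835, -0.551, 0.001, -0.001]
force: [-0.2, -0.3, -3.0]
width: 0.629
```

```bash
python3 - <<'E'
from plan import *
show()
m=cam('wrist');c=-m['R'].T@m['t'];print(c.round())
p=np.array([np.cos(np.radians(79.1)),np.sin(np.radians(79.1))]);S=np.array([612.7,281.2])
a=c[:2]-S;print(a@p,a@[-p[1],p[0]]); a=st()['eef_pos'][:2]-S;print(a@p,a@[-p[1],p[0]])
E
```

```text
t 17.00 pos [593.6 177.7 104.8] x [ 0.393 -0.919  0.001] z [ 0.004  0.001 -1.   ] F [-0.2 -0.3 -3. ] w 0.629 q [-0.82  0.74  0.67  1.74 -0.59  0.86 -1.05]
[658. 205. 248.]
-66.81811721798246 -58.633182525077174
-105.27442912105538 -0.8704823344979928
```

step_arm:
  targets:
    - [1,0,0,1.5,0,0,0]
    - [1,0,0,1.3,0,0,0]
    - [1,0,0,0.9,0,0,0]
    - [1,0,0,0.5,0,0,0]
    - [1,0,0,0.3,0,0,0]
    - [1,0,0,0,0,0,0]
    - [1,0,0,0.1,0,0,0]
    - [1,0,0,0,0,0,0]

```text
time: 17.67
eef_pos: [593.5, 178.1, 57.7]
ee_rot: [0.837, -0.548, 0.001, -0.001]
force: [0.6, -0.8, -2.3]
width: 0.63
```

step_arm:
  targets:
    - [1,0,0,0.1,0,0,0]
    - [1,0,0,0,0,0,0]
    - [1,0,0,0,0,0,0]
    - [0,0,0,0,0,0,0]
    - [0,0,0,0,0,0,0]
    - [0,0,0,0,0,0,0]
    - [0,0,0,0,0,0,0]
    - [0,0,0,0,0,0,0]

```text
time: 18.33
eef_pos: [593.1, 178.4, 56.4]
ee_rot: [0.837, -0.548, 0.001, -0.001]
force: [1.1, -0.3, 0.4]
width: 0.999
```

step_arm:
  targets:
    - [0,0,0,-2.0,0,0,0]
    - [0,0,0,-3.0,0,0,0]
    - [0,0,0,-3.0,0,0,0]
    - [0,0,0,-3.0,0,0,0]
    - [0,0,0,-2.0,0,0,0]
    - [0,0,0,0,0,0,0]
    - [0,0,0,0,0,0,0]
    - [0,0,0,0,0,0,0]

```text
time: 19.0
eef_pos: [592.1, 178.5, 185.5]
ee_rot: [0.837, -0.548, 0.0, -0.0]
force: [-0.0, 1.2, -0.6]
width: 1.0
```

```bash
python3 - <<'E'
from die import *
show()
m,im,d=grab('wrist','w12')
die(m,im,d,74,[592,178],80)
E
```

```text
t 19.00 pos [592.1 178.5 185.5] x [ 0.4   -0.916  0.001] z [ 0.001 -0.    -1.   ] F [-0.   1.2 -0.6] w 1.000 q [-0.88  0.64  0.75  1.7  -0.5   1.   -1.11]
die enclosing [593.1 177.7  28.2] lsq [593.2 177.4] 27.4 pix [260. 182.] z 73.9 slope [ 0.003 -0.002]
```

View pics/w12.png

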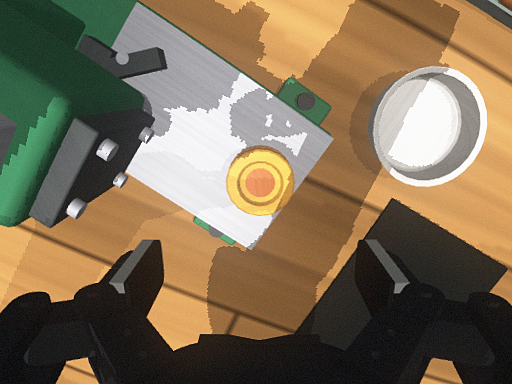

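Die flat on the bed at wrist pixel (260,182): centre (593,178), 105 mm in front of the seat, 0.3 mm off the line, top at 73.9 mm. Next I bring the hand behind it, tilted back, with the fingers part closed to straddle it.

```bash
cat >> plan.py <<'E'
PP=np.array([np.cos(np.radians(79.1)),np.sin(np.radians(79.1)),0]);LL=np.array([-PP[1],PP[0],0]);SEAT=np.array([612.7,281.2,0])
def sp(al,la,z): return SEAT+al*PP+la*LL+[0,0,z]
E
python3 - <<'E'
from plan import *
R=Rdown(-10.9,48)
plan([(sp(-130,0,190),Rdown(-10.9,0)),(sp(-185,0,120),R)],0.62,vmax=4)
E
```

```text
[ [0.62,0.24,0.15,-0.05,0,0,-6.2],[0.62,0.22,0.17,-0.05,0,0,-6.2],[0.62,0.2,0.2,-0.06,0,0,-6.2],[0.62,0.18,0.21,-0.05,0,0,-6.2],[0.62,0.15,0.23,-0.06,0,0,-6.1],[0.62,0.13,0.25,-0.05,0,0,-6.2],[0.62,0.1,0.26,-0.06,0,0,-6.1],[0.62,0.07,0.27,-0.05,0,0,-6.2] ]
[ [0.62,0.04,0.28,-0.06,0,0,-6.1],[0.62,0,0.78,1,6.9,0,0],[0.62,0,0.9,0.9,6.9,0,0],[0.62,0,1,0.79,6.8,0,0],[0.62,0,1.09,0.66,6.9,0,0],[0.62,0,1.16,0.52,6.8,0,0],[0.62,0,1.21,0.39,6.9,0,0],[0.62,0,1.25,0.23,6.8,0,0] ]
```

step_arm:
  targets:
    - [0.62,0.2,0.2,0,0,0,-6.2]
    - [0.62,0.2,0.2,0,0,0,-6.2]
    - [0.62,0.2,0.2,0,0,0,-6.2]
    - [0.62,0.2,0.2,-0.1,0,0,-6.2]
    - [0.62,0.1,0.2,-0.1,0,0,-6.2]
    - [0.62,0.1,0.2,-0.1,0,0,-6.2]
    - [0.62,0.1,0.3,-0.1,0,0,-6.1]
    - [0.62,0.1,0.3,0,0,0,-6.1]

```text
time: 19.72
eef_pos: [587.7, 156.6, 189.1]
ee_rot: [0.989, -0.145, 0.0, 0.0]
force: [0.4, 0.9, 0.2]
width: 0.38
```

step_arm:
  targets:
    - [0.62,0,0.3,0,0,0,-6.1]
    - [0.62,0,0.8,0.9,6.9,0,0]
    - [0.62,0,0.9,0.9,6.9,0,0]
    - [0.62,0,1.0,0.8,6.8,0,0]
    - [0.62,0,1.1,0.7,6.9,0,0]
    - [0.62,0,1.2,0.5,6.8,0,0]
    - [0.62,0,1.2,0.4,6.9,0,0]
    - [0.62,0,1.3,0.2,6.8,0,0]

```text
time: 20.38
eef_pos: [577.4, 98.3, 121.3]
ee_rot: [0.91, -0.087, 0.041, -0.404]
force: [-1.2, 0.2, -1.2]
width: 0.378
```

```bash
python3 - <<'E'
from plan import *
show();a=st()['eef_pos']-SEAT;print(a@PP,a@LL)
grab('wrist','w13');grab('scene','s13')
E
```

```text
t 20.38 pos [577.4  98.3 121.3] x [ 0.981 -0.192  0.003] z [ 0.145  0.728 -0.67 ] F [-1.2  0.2 -1.2] w 0.378 q [ 0.18  0.7   0.02  1.92 -1.16  0.95  0.92]
-186.27356935939142 0.10746088042924341
```

View pics/w13.png

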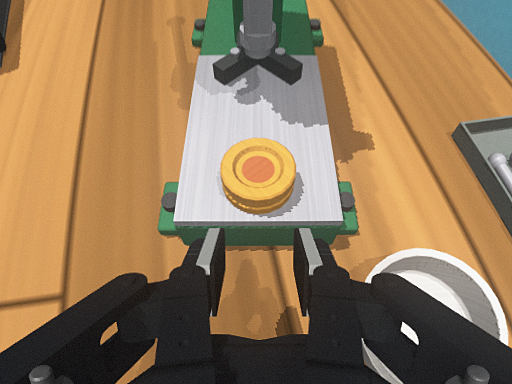

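View pics/s13.png

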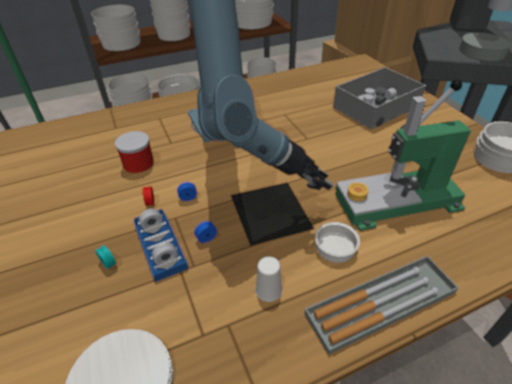

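```bash
python3 - <<'E'
from plan import *
R=Rdown(-10.9,48)
plan([(sp(-170,0,60),R)],0.62,vmax=1.6)
E
```

```text
[ [0.62,0.04,0.59,1.37,0.1,-0.1,-0.2],[0.62,0.05,0.6,1.37,0.2,0,-0.2],[0.62,0.04,0.6,1.37,0.1,-0.1,-0.3],[0.62,0.05,0.6,1.37,0.2,0,-0.2],[0.62,0,0,0,0,0,0],[0.62,0,0,0,0,0,0],[0.62,0,0,0,0,0,0],[0.62,0,0,0,0,0,0] ]
```

step_arm:
  targets:
    - [0.62,0,0.6,1.4,0.1,0,-0.2]
    - [0.62,0.1,0.6,1.4,0.2,0,-0.2]
    - [0.62,0,0.6,1.4,0.1,0,-0.3]
    - [0.62,0.1,0.6,1.3,0.2,0,-0.2]
    - [0.62,0,0,0,0,0,0]
    - [0.62,0,0,0,0,0,0]
    - [0.62,0,0,0,0,0,0]
    - [0.62,0,0,0,0,0,0]

```text
time: 21.15
eef_pos: [584.3, 122.7, 67.3]
ee_rot: [0.91, -0.079, 0.043, -0.405]
force: [-0.8, -0.2, 0.8]
width: 0.38
```

```bash
python3 - <<'E'
from die import *
show();a=st()['eef_pos']-SEAT;print(a@PP,a@LL)
m,im,d=grab('wrist','w14'); die(m,im,d,74,[593,178],80)
print('seat px',proj(m,sp(0,0,62)),'tips',proj(m,np.array([sp(7,33,68),sp(7,-33,68),sp(18,43,68),sp(18,-43,68),sp(39.6,0,68)])).round())
E
```

```text
t 21.15 pos [584.3 122.7  67.3] x [ 0.984 -0.179  0.014] z [ 0.142  0.73  -0.668] F [-0.8 -0.2  0.8] w 0.380 q [ 0.17  0.81 -0.04  1.91 -1.23  0.88  1.02]
-161.03846516753927 -2.0548304102527872
die enclosing [592.2 174.5  29.2] lsq [592.1 174.6] 28.0 pix [255. 153.] z 73.8 slope [-0.   -0.01]
seat px [[257.34384795  48.22593045]] tips [[214.  35.]
 [301.  37.]
 [203.  27.]
 [312.  29.]
 [258.  13.]]
```

View pics/w14.png

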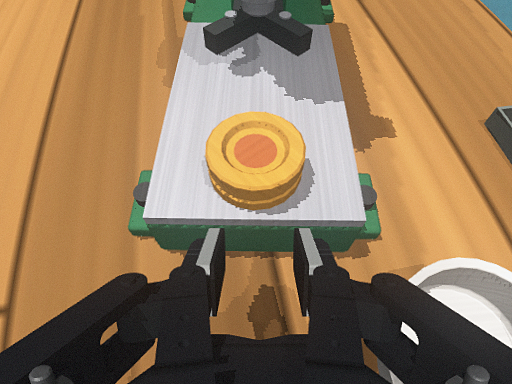

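```bash
python3 - <<'E'
from plan import *
R=Rdown(-10.9,48)
plan([(sp(-150,0,60),R),(sp(-100,0,60),R)],0.62,vmax=.9)
E
```

```text
[ [0.62,-0.1,-0.1,0.66,0,0,0.5],[0.62,-0.11,-0.09,0.65,-0.1,-0.1,0.5],[0.62,0,-0.56,0.62,0,0,0],[0.62,0,-0.56,0.62,0,0,0],[0.62,0,-0.56,0.62,0,0,0],[0.62,0,-0.56,0.62,0,0,0],[0.62,0,-0.55,0.62,0,0,0],[0.62,0,-0.56,0.62,0,0,0] ]
```

step_arm:
  targets:
    - [0.62,-0.1,0,0.7,0,0,0.5]
    - [0.62,-0.1,0,0.6,0,0,0.5]
    - [0.62,0,-0.5,0.56,0,0,0]
    - [0.62,0,-0.5,0.56,0,0,0]
    - [0.62,0,-0.5,0.56,0,0,0]
    - [0.62,0,0,0,0,0,0]
    - [0.62,0,0,0,0,0,0]
    - [0.62,0,0,0,0,0,0]

```text
time: 21.87
eef_pos: [588.1, 154.9, 58.0]
ee_rot: [0.909, -0.087, 0.039, -0.406]
force: [-0.5, -0.4, 0.1]
width: 0.379
```

```bash
python3 - <<'E'
from die import *
show();a=st()['eef_pos']-SEAT;print(a@PP,a@LL)
m,im,d=grab('wrist','w15'); die(m,im,d,74,[593,188],80)
R=Rdown(-10.9,48)
plan([(sp(-60,0,60),R)],0.62,vmax=.9)
E
```

```text
t 21.87 pos [588.1 154.9  58. ] x [ 0.982 -0.19   0.   ] z [ 0.142  0.731 -0.668] F [-0.5 -0.4  0.1] w 0.379 q [ 0.16  0.82 -0.1   1.91 -1.26  0.81  1.  ]
-128.65270521596065 0.2514317802000086
die enclosing [593.4 182.8  28.9] lsq [593.7 183. ] 27.9 pix [258. 181.] z 73.9 slope [-0.001 -0.008]
[ [0.62,0,-0.59,0.62,0,0,0],[0.62,0,-0.59,0.62,0,0,0],[0.62,0,-0.6,0.63,0,0,0],[0.62,0,-0.59,0.62,0,0,0],[0.62,0,-0.6,0.63,0,0,0],[0.62,0,-0.59,0.62,0,0,0],[0.62,0,-0.6,0.63,-0.1,0,0],[0.62,0.01,-0.6,0.62,0,-0.1,0] ]
```

View pics/w15.png

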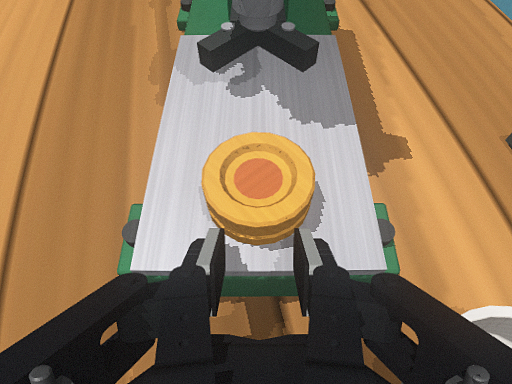

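step_arm:
  targets:
    - [0.62,0,-0.5,0.52,-0.5,0,0]
    - [0.62,0,-0.5,0.52,-0.5,0,0]
    - [0.62,0,-0.5,0.52,-0.6,0,0]
    - [0.62,0,-0.5,0.51,-0.6,0,0]
    - [0.62,0,-0.5,0.51,-0.6,0,0]
    - [0.62,0,-0.5,0.5,-0.6,0,0]
    - [0.62,0,-0.5,0.5,-0.6,0,0]
    - [0.62,0,0,0,-0.6,0,0]

```text
time: 22.58
eef_pos: [597.4, 206.9, 59.3]
ee_rot: [0.924, -0.087, 0.035, -0.37]
force: [-0.4, 0.5, 0.5]
width: 0.378
```

```bash
python3 - <<'E'
from die import *
show();a=st()['eef_pos']-SEAT;print(a@PP,a@LL)
m,im,d=grab('wrist','w16'); die(m,im,d,74,[600,230],80)
R=Rdown(-10.9,44)
plan([(sp(-40,0,59),R)],0.62,vmax=.6)
E
```

```text
t 22.58 pos [597.4 206.9  59.3] x [ 0.982 -0.187 -0.   ] z [ 0.129  0.677 -0.724] F [-0.4  0.5  0.5] w 0.378 q [ 0.04  0.79 -0.11  1.9  -1.25  0.7   0.87]
-75.81147836472107 1.0106714787979574
die enclosing [603.9 232.4  29.3] lsq [603.3 233.1] 27.8 pix [260. 185.] z 73.9 slope [ 0.    -0.008]
[ [0.62,0.01,-0.37,0.36,0.1,0,0],[0.62,0.01,-0.37,0.36,0.1,0,0],[0.62,0.01,-0.37,0.36,0.1,0,0],[0.62,0.01,-0.37,0.37,0,0,0],[0.62,0.02,-0.37,0.37,0.1,0,0],[0.62,0.01,-0.37,0.36,0,0,0],[0.62,0.02,-0.36,0.37,0.1,0,0.1],[0.62,0,0,0,0,0,0] ]
```

View pics/w16.png

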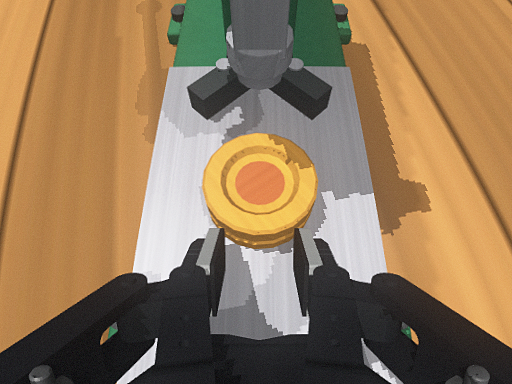

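Wrist view: the die (260,185) sits in the finger straddle, pointed at the V (arms at (215,95) and (303,95)). I keep pushing.

step_arm:
  targets:
    - [0.62,0.1,-0.36,0.35,0,0,0]
    - [0.62,0,-0.36,0.35,0,0,0]
    - [0.62,0,-0.36,0.35,0,0,0]
    - [0.62,0,-0.36,0.35,0,0,0]
    - [0.62,0,-0.36,0.35,0,0,0]
    - [0.62,0,-0.36,0.35,0,0,0]
    - [0.62,0,0,0,0,0,0]
    - [0.62,0,0,0,0,0,0]

```text
time: 23.3
eef_pos: [604.1, 234.2, 58.4]
ee_rot: [0.924, -0.088, 0.035, -0.369]
force: [0.4, -0.3, -0.0]
width: 0.379
```

```bash
python3 - <<'E'
from die import *
show();a=st()['eef_pos']-SEAT;print(a@PP,a@LL)
m,im,d=grab('wrist','w17'); die(m,im,d,74,[610,265],80)
R=Rdown(-10.9,44)
plan([(sp(-33,0,59),R)],0.62,vmax=.25)
E
```

```text
t 23.30 pos [604.1 234.2  58.4] x [ 0.982 -0.189 -0.   ] z [ 0.13   0.677 -0.725] F [ 0.4 -0.3 -0. ] w 0.379 q [ 0.01  0.8  -0.14  1.88 -1.26  0.67  0.84]
-47.73065167092079 -0.42647354440598134
die enclosing [610.1 260.1  29.3] lsq [610.  260.5] 27.6 pix [259. 184.] z 73.9 slope [-0.001 -0.011]
[ [0.62,-0.01,-0.16,0.14,0.1,0,0],[0.62,-0.01,-0.16,0.14,0.1,0,0],[0.62,-0.01,-0.16,0.14,0.1,0,0],[0.62,-0.01,-0.17,0.14,0,0,0],[0.62,0,-0.16,0.15,0.1,0,0],[0.62,-0.01,-0.17,0.14,0,0,0],[0.62,0,-0.16,0.15,0.1,0,0],[0.62,0,0,0,0,0,0] ]
```

View pics/w17.png

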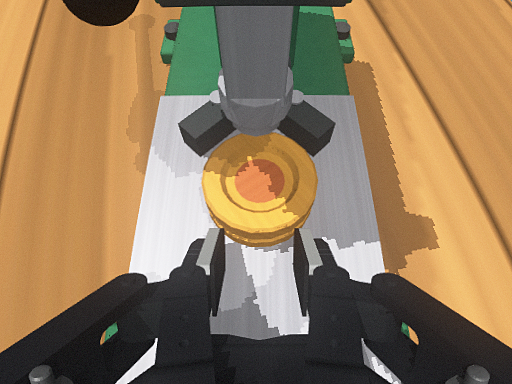

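step_arm:
  targets:
    - [0.62,0,-0.15,0.14,0,0,0]
    - [0.62,0,-0.15,0.14,0,0,0]
    - [0.62,0,-0.15,0.14,0,0,0]
    - [0.62,0,-0.15,0.14,0,0,0]
    - [0.62,0,-0.14,0.14,0,0,0]
    - [0.62,0,-0.14,0.14,0,0,0]
    - [0.62,0,0,0,0,0,0]
    - [0.62,0,0,0,0,0,0]

```text
time: 24.02
eef_pos: [606.6, 245.9, 58.4]
ee_rot: [0.924, -0.088, 0.035, -0.369]
force: [0.4, 0.0, -0.0]
width: 0.38
```

```bash
python3 - <<'E'
from die import *
show();a=st()['eef_pos']-SEAT;print(a@PP,a@LL)
E
```

```text
t 24.02 pos [606.6 245.9  58.4] x [ 0.982 -0.19  -0.   ] z [ 0.131  0.677 -0.725] F [ 0.4  0.  -0. ] w 0.380 q [ 0.    0.8  -0.15  1.87 -1.26  0.65  0.83]
-35.83268742447548 -0.6840894783556074
```

step_arm:
  targets:
    - [0.62,0,-0.04,0.04,0,0,0]
    - [0.62,0,-0.04,0.04,0,0,0]
    - [0.62,0,-0.04,0.04,0,0,0]
    - [0.62,0,-0.04,0.04,0,0,0]
    - [0.62,0,-0.04,0.04,0,0,0]
    - [0.62,0,-0.04,0.04,0,0,0]
    - [0.62,0,-0.04,0.04,0,0,0]
    - [0.62,0,0,0,0,0,0]

```text
time: 24.68
eef_pos: [607.4, 249.5, 58.2]
ee_rot: [0.924, -0.089, 0.035, -0.369]
force: [0.0, -0.5, 0.3]
width: 0.38
```

```bash
python3 - <<'E'
from die import *
show();a=st()['eef_pos']-SEAT;print(a@PP,a@LL, st()['force']@PP)
m,im,d=grab('wrist','w18'); die(m,im,d,74,[612,280],80)
E
```

```text
t 24.68 pos [607.4 249.5  58.2] x [ 0.982 -0.19   0.   ] z [ 0.131  0.676 -0.725] F [ 0.  -0.5  0.3] w 0.380 q [-0.    0.81 -0.16  1.87 -1.26  0.64  0.83]
-32.109002641939554 -0.8088375553369312 -0.4853345570136238
die enclosing [613.2 274.7  28.6] lsq [612.7 272.1] 25.4 pix [260. 193.] z 73.8 slope [-0.003 -0.031]
```

View pics/w18.png

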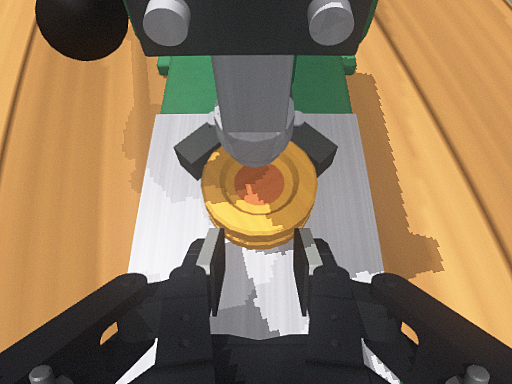

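step_arm:
  targets:
    - [0.62,0,-0.04,0.04,0,0,0]
    - [0.62,0,-0.04,0.04,0,0,0]
    - [0.62,0,-0.04,0.04,0,0,0]
    - [0.62,0,-0.04,0.04,0,0,0]
    - [0.62,0,-0.04,0.04,0,0,0]
    - [0.62,0,0,0,0,0,0]
    - [0.62,0,0,0,0,0,0]
    - [0.62,0,0,0,0,0,0]

```text
time: 25.4
eef_pos: [607.9, 252.3, 58.2]
ee_rot: [0.924, -0.089, 0.035, -0.369]
force: [0.8, -1.1, 1.1]
width: 0.379
```

```bash
python3 - <<'E'
from die import *
show();a=st()['eef_pos']-SEAT;print(a@PP,a@LL, st()['force']@PP)
E
```

```text
t 25.40 pos [607.9 252.3  58.2] x [ 0.982 -0.19   0.   ] z [ 0.131  0.676 -0.725] F [ 0.8 -1.1  1.1] w 0.379 q [-0.    0.81 -0.16  1.87 -1.26  0.64  0.82]
-29.30108897419933 -0.7540019369577757 -0.8958693427674385
```

step_arm:
  targets:
    - [0.62,0,-0.03,0.03,0,0,0]
    - [0.62,0,-0.03,0.03,0,0,0]
    - [0.62,0,-0.03,0.03,0,0,0]
    - [0.62,0,-0.03,0.03,0,0,0]
    - [0.62,0,0,0,0,0,0]
    - [0.62,0,0,0,0,0,0]
    - [0.62,0,0,0,0,0,0]
    - [0.62,0,0,0,0,0,0]

```text
time: 26.07
eef_pos: [608.2, 253.3, 57.8]
ee_rot: [0.925, -0.089, 0.035, -0.369]
force: [-1.8, -4.8, 1.9]
width: 0.381
```

```bash
python3 - <<'E'
from die import *
show();a=st()['eef_pos']-SEAT;print(a@PP,a@LL, st()['force']@PP)
m,im,d=grab('wrist','w19'); die(m,im,d,74,[612,280],80)
cv2.imwrite('pics/w19c.png',cv2.resize(im[90:270,160:360],None,fx=4,fy=3.3,interpolation=cv2.INTER_CUBIC))
E
```

```text
t 26.07 pos [608.2 253.3  57.8] x [ 0.982 -0.19  -0.   ] z [ 0.131  0.676 -0.726] F [-1.8 -4.8  1.9] w 0.381 q [-0.    0.81 -0.16  1.86 -1.26  0.64  0.82]
-28.286941990496885 -0.8161017897996341 -5.097246595616147
die enclosing [613.6 277.9  28.5] lsq [613.1 275. ] 24.8 pix [260. 196.] z 73.9 slope [-0.002 -0.031]
```

View pics/w19c.png

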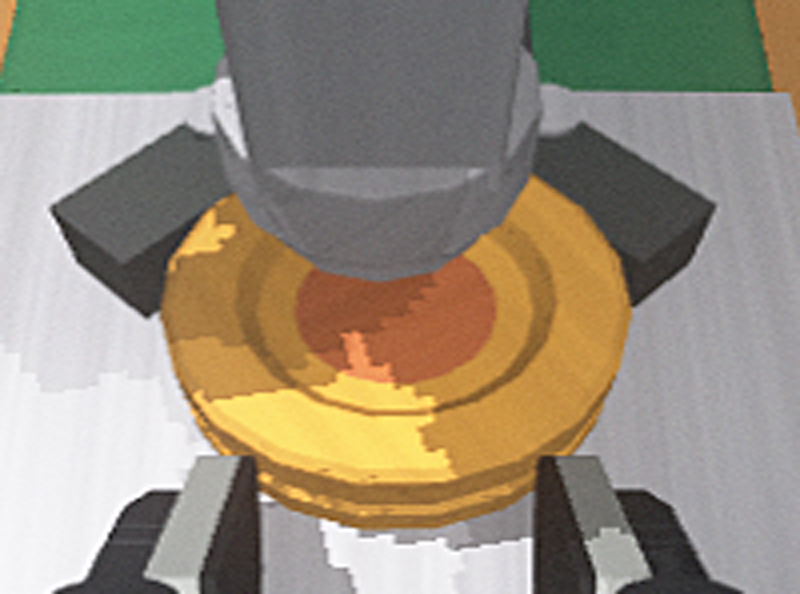

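step_arm:
  targets:
    - [0.62,0,-0.04,0.04,0,0,0]
    - [0.62,0,-0.04,0.04,0,0,0]
    - [0.62,0,-0.04,0.04,0,0,0]
    - [0.62,0,0,0,0,0,0]
    - [0.62,0,0,0,0,0,0]
    - [0.62,0,0,0,0,0,0]
    - [0.62,0,0,0,0,0,0]
    - [0.62,0,0,0,0,0,0]

```text
time: 26.78
eef_pos: [608.2, 253.9, 57.4]
ee_rot: [0.925, -0.089, 0.035, -0.368]
force: [-3.6, -7.5, 4.2]
width: 0.379
```

```bash
python3 - <<'E'
from die import *
show();a=st()['eef_pos']-SEAT;print(a@PP,a@LL, st()['force']@PP,st()['force']@LL)
E
```

```text
t 26.78 pos [608.2 253.9  57.4] x [ 0.982 -0.191 -0.   ] z [ 0.131  0.675 -0.726] F [-3.6 -7.5  4.2] w 0.379 q [-0.01  0.81 -0.16  1.86 -1.26  0.64  0.82]
-27.64187853989325 -0.755094763707652 -8.026542998515351 2.0754807828315025
```

step_arm:
  targets:
    - [0.62,0,-0.06,0.06,0,0,0]
    - [0.62,0,-0.06,0.06,0,0,0]
    - [0.62,0,-0.06,0.06,0,0,0]
    - [0.62,0,0,0,0,0,0]
    - [0.62,0,0,0,0,0,0]
    - [0.62,0,0,0,0,0,0]
    - [0.62,0,0,0,0,0,0]
    - [0.62,0,0,0,0,0,0]

```text
time: 27.45
eef_pos: [608.1, 254.9, 56.6]
ee_rot: [0.925, -0.09, 0.035, -0.367]
force: [-6.5, -13.5, 5.8]
width: 0.382
```

```bash
python3 - <<'E'
from die import *
show();a=st()['eef_pos']-SEAT;print(a@PP,a@LL, st()['force']@PP,st()['force']@LL)
m,im,d=grab('wrist','w20'); die(m,im,d,74,[612,280],80)
cv2.imwrite('pics/w20c.png',cv2.resize(im[90:270,160:360],None,fx=4,fy=3.3,interpolation=cv2.INTER_CUBIC))
E
```

```text
t 27.45 pos [608.1 254.9  56.6] x [ 0.981 -0.192 -0.001] z [ 0.131  0.673 -0.728] F [ -6.5 -13.5   5.8] w 0.382 q [-0.01  0.81 -0.16  1.86 -1.26  0.63  0.82]
-26.66109864762497 -0.5005060220367729 -14.482425227953067 3.8783783750228955
die enclosing [613.1 278.6  28.6] lsq [612.7 275.7] 24.7 pix [259. 197.] z 73.9 slope [-0.003 -0.03 ]
```

View pics/w20c.png

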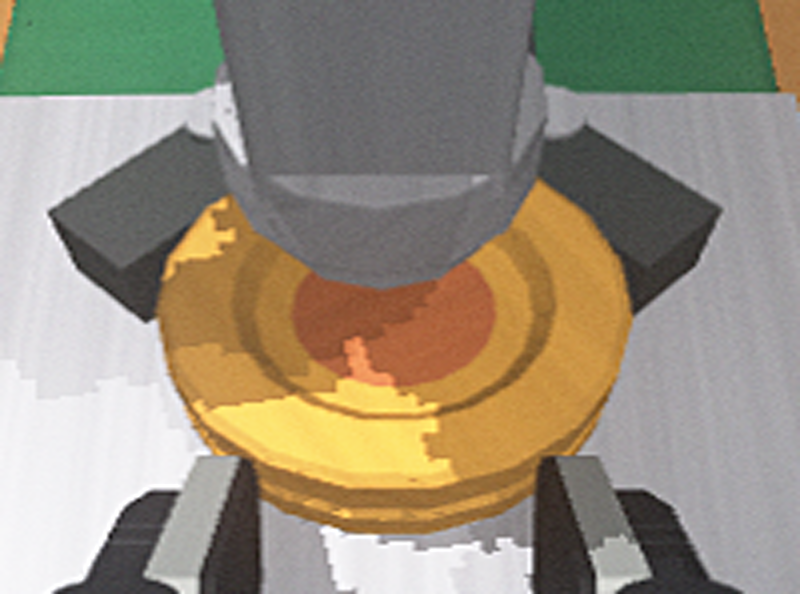

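Force has risen to 14.5 N against the V. Next I back straight off and check the seating from a clear view.

step_arm:
  targets:
    - [0.62,0,0.35,-0.33,0,0,0]
    - [0.62,0,0.7,-0.67,0,0,0]
    - [0.62,0,0.7,-0.67,0,0,0]
    - [0.62,0,1.0,-1.0,0,0,0]
    - [0.62,0,1.0,-1.0,0,0,0]
    - [0.62,0,0,-2.0,0,0,0]
    - [0.62,0,0,0,0,0,0]
    - [0.62,0,0,0,0,0,0]

```text
time: 28.17
eef_pos: [597.3, 191.2, 73.7]
ee_rot: [0.924, -0.089, 0.037, -0.369]
force: [0.2, 0.3, 0.6]
width: 0.38
```

```bash
python3 - <<'E'
from die import *
show();a=st()['eef_pos']-SEAT;print(a@PP,a@LL, st()['force']@PP,st()['force']@LL)
m,im,d=grab('wrist','w21'); die(m,im,d,74,[612,280],80)
print(proj(m,np.array([sp(7,33,68),sp(7,-33,68),sp(18,43,68),sp(18,-43,68),sp(39.6,0,68),sp(0,0,74),sp(-28,0,74),sp(0,28,74),sp(0,-28,74)])).round(1).tolist())
cv2.imwrite('pics/w21c.png',cv2.resize(im[60:240,160:360],None,fx=4,fy=3.3,interpolation=cv2.INTER_CUBIC))
E
```

```text
t 28.17 pos [597.3 191.2  73.7] x [ 0.981 -0.192  0.002] z [ 0.134  0.675 -0.725] F [0.2 0.3 0.6] w 0.380 q [ 0.07  0.76 -0.12  1.9  -1.2   0.71  0.84]
-91.28452699464066 -1.9206066894170115 0.33164830583815536 -0.13376438684862935
die enclosing [612.8 277.6  29.6] lsq [612.5 275.7] 26.6 pix [255. 109.] z 73.7 slope [-0.002 -0.025]
[[202.5, 97.6], [306.2, 97.3], [188.7, 85.2], [320.1, 84.8], [254.5, 61.7], [254.2, 99.0], [254.1, 136.4], [208.3, 99.4], [300.1, 99.1]]
```

View pics/w21c.png

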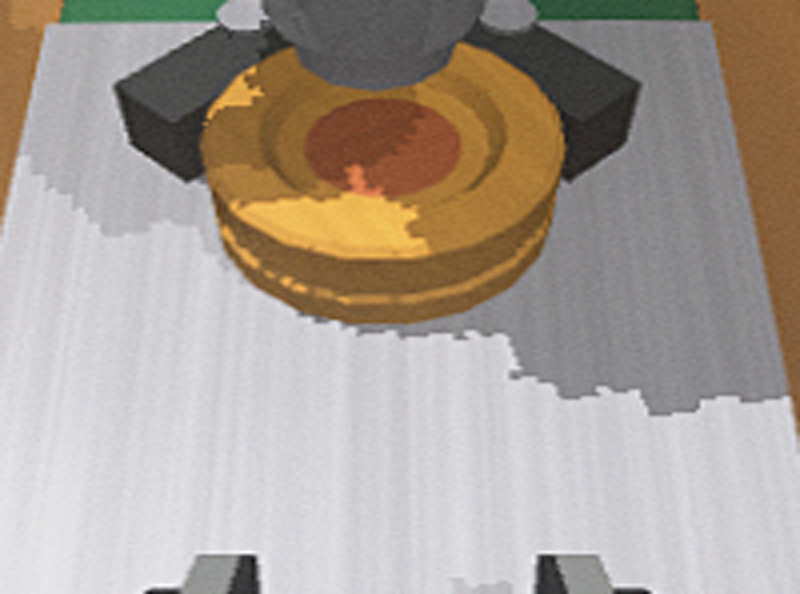

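View pics/w21.png

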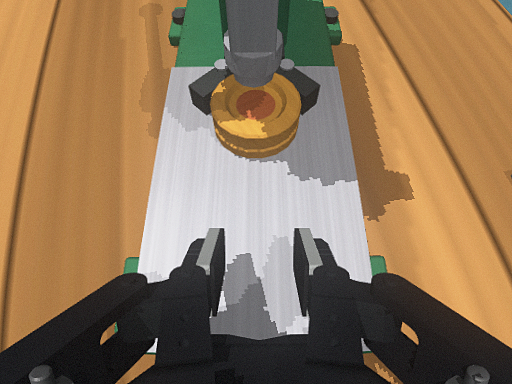

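```bash
python3 - <<'E'
from die import *
def ex(n,near):
    m,im,d=load(n);P=cloud(m,d);H=cv2.cvtColor(im,cv2.COLOR_BGR2HSV)
    k=(cv2.inRange(H,(2,90,50),(40,255,255))>0)&(P[...,2]>70.5)&(P[...,2]<78)&(np.hypot(P[...,0]-near[0],P[...,1]-near[1])<45)
    a=P[k]-SEAT; al=a@PP;la=a@LL
    r=np.hypot(al,la)
    # rear half boundary: for angular bins take outermost radius, fit circle r=28
    from scipy.optimize import least_squares
    c0=np.array([np.dot(np.array([*near,0])-SEAT,PP),0.])
    pts=[]
    th=np.degrees(np.arctan2(la-c0[1],-(al-c0[0])))
    for t in range(-100,101,5):
        s=abs(th-t)<2.5
        if s.sum()>3:
            rr=np.hypot(al[s]-c0[0],la[s]-c0[1]); i=np.argsort(rr)[-3]; pts.append((al[s][i],la[s][i]))
    pts=np.array(pts)
    f=least_squares(lambda v:np.hypot(pts[:,0]-v[0],pts[:,1]-v[1])-27.6,c0,loss='soft_l1')
    f2=least_squares(lambda v:np.hypot(pts[:,0]-v[0],pts[:,1]-v[1])-v[2],[*c0,28],loss='soft_l1')
    print(n,len(pts),'fixed r',f.x.round(2),'free',f2.x.round(2),'lat range',np.percentile(la,[.5,99.5]).round(1),'rear',np.percentile(al,.5).round(1))
    # copper floor
    kc=(cv2.inRange(H,(0,90,50),(13,255,255))>0)&(P[...,2]>66)&(P[...,2]<73)&(np.hypot(P[...,0]-near[0],P[...,1]-near[1])<30)
    q=P[kc]-SEAT; print('  copper n',kc.sum(),'rear',np.percentile(q@PP,1).round(1),'lat',np.percentile(q@LL,[1,99]).round(1))
ex('w12',(593.1,177.7));ex('w14',(593.1,177.7));ex('w15',(594,184));ex('w17',(610,264));ex('w21',(612.7,281))
E
```

```text
w12 41 fixed r [-104.7    -0.27] free [-105.65   -0.3    26.84] lat range [-26.8  26. ] rear -132.3
  copper n 633 rear -117.1 lat [-10.9  11.3]
w14 41 fixed r [-1.0645e+02  9.0000e-02] free [-1.0719e+02  9.0000e-02  2.6990e+01] lat range [-26.2  26.2] rear -133.8
  copper n 1131 rear -117.4 lat [-11.1  11.2]
w15 41 fixed r [-98.65   0.1 ] free [-99.04   0.1   27.28] lat range [-26.3  26.3] rear -125.9
  copper n 1541 rear -109.6 lat [-11.   11.3]
w17 41 fixed r [-19.28  -1.2 ] free [-19.72  -1.2   27.23] lat range [-27.5  25.1] rear -46.5
  copper n 1691 rear -30.3 lat [-12.4  10.1]
w21 41 fixed r [-1.16 -0.65] free [-1.82 -0.64 27.07] lat range [-27.1  25.9] rear -28.6
  copper n 915 rear -12.0 lat [-11.7  10.7]
```

Seating check: the die reads about (-0.5, -0.55) mm from the seat, and the V corners match their prediction to 0.6 px. The earlier sideways reaction of 3.9 N suggests it leans on the right face only. I'll nudge once more with closed fingers on the centre line, so the V can centre it.

```bash
python3 - <<'E'
from plan import *
R=Rdown(-10.9,43)
plan([(sp(-75,0,70),R),(sp(-48,0,60),R)],1,vmax=.8)
E
```

```text
[ [1,-0.05,-0.43,0.64,-0.3,0,0],[1,-0.06,-0.43,0.64,-0.2,-0.1,0],[1,0,-0.32,0.64,0,0,0],[1,0,-0.32,0.65,0,0,0],[1,0,-0.33,0.64,0,0,0],[1,0,-0.32,0.65,0,0,0],[1,0,0,0,0,0,0],[1,0,0,0,0,0,0] ]
```

step_arm:
  targets:
    - [1,0,0,0,0,0,0]
    - [1,0,0,0,0,0,0]
    - [1,-0.06,-0.43,0.64,0,0,0]
    - [1,-0.06,-0.43,0.64,0,0,0]
    - [1,0,-0.32,0.64,0,0,0]
    - [1,0,-0.32,0.64,0,0,0]
    - [1,0,-0.32,0.64,0,0,0]
    - [1,0,-0.32,0.64,0,0,0]

```text
time: 28.88
eef_pos: [603.2, 235.5, 59.8]
ee_rot: [0.924, -0.088, 0.035, -0.369]
force: [0.2, -0.2, 0.7]
width: 0.001
```

```bash
python3 - <<'E'
from plan import *
show();a=st()['eef_pos']-SEAT;print(a@PP,a@LL)
grab('wrist','w22')
a=st()['eef_pos']-SEAT;print(a@PP,a@LL,a[2])
E
```

```text
t 28.88 pos [603.2 235.5  59.8] x [ 0.982 -0.19  -0.   ] z [ 0.13   0.676 -0.725] F [ 0.2 -0.2  0.7] w 0.001 q [ 0.04  0.8  -0.17  1.88 -1.24  0.65  0.83]
-46.69350370691731 0.6731674660601337
-45.16049467577027 1.3669690459863042 59.765671638643596
```

View pics/w22.png

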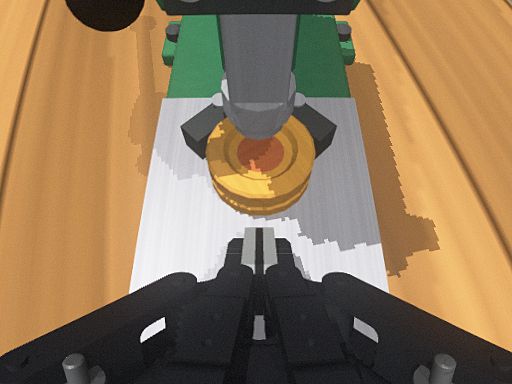

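step_arm:
  targets:
    - [1,0.1,-0.11,0.1,0,0,0]
    - [1,0.05,-0.11,0.1,0,0,0]
    - [1,0,-0.11,0.1,0,0,0]
    - [1,0,-0.11,0.1,0,0,0]
    - [1,0,-0.07,0.07,0,0,0]
    - [1,0,-0.07,0.07,0,0,0]
    - [1,0,0,0,0,0,0]
    - [1,0,0,0,0,0,0]

```text
time: 29.6
eef_pos: [606.2, 241.8, 60.3]
ee_rot: [0.924, -0.089, 0.035, -0.369]
force: [0.2, -0.2, 0.1]
width: -0.003
```

```bash
python3 - <<'E'
from plan import *
s=st();a=s['eef_pos']-SEAT;print(a@PP,a@LL,a[2],'F',s['force']@PP,s['force']@LL,s['force'][2])
E
```

```text
-39.90585323467293 -1.0909570164229039 60.25857736546094 F -0.13583154283715243 -0.229387646935919 0.13827349202612807
```

step_arm:
  targets:
    - [1,-0.08,-0.05,0.05,0,0,0]
    - [1,0,-0.05,0.05,0,0,0]
    - [1,0,-0.05,0.05,0,0,0]
    - [1,0,-0.05,0.05,0,0,0]
    - [1,0,-0.05,0.05,0,0,0]
    - [1,0,-0.05,0.05,0,0,0]
    - [1,0,0,0,0,0,0]
    - [1,0,0,0,0,0,0]

```text
time: 30.27
eef_pos: [606.3, 246.2, 60.2]
ee_rot: [0.924, -0.089, 0.035, -0.369]
force: [0.3, -0.0, 0.0]
width: 0.003
```

```bash
python3 - <<'E'
from plan import *
s=st();a=s['eef_pos']-SEAT;print(a@PP,a@LL,a[2],'F',s['force']@PP,s['force']@LL,s['force'][2])
E
```

```text
-35.537225249223006 -0.30200967639601295 60.15973846827541 F 0.047094612605099714 -0.31427995599245623 0.02626056905036602
```

step_arm:
  targets:
    - [1,0,-0.05,0.05,0,0,0]
    - [1,0,-0.05,0.05,0,0,0]
    - [1,0,-0.05,0.05,0,0,0]
    - [1,0,-0.05,0.05,0,0,0]
    - [1,0,0,0,0,0,0]
    - [1,0,0,0,0,0,0]
    - [1,0,0,0,0,0,0]
    - [1,0,0,0,0,0,0]

```text
time: 30.93
eef_pos: [606.8, 247.8, 59.6]
ee_rot: [0.925, -0.089, 0.036, -0.368]
force: [-2.0, -5.5, 2.4]
width: 0.004
```

```bash
python3 - <<'E'
from plan import *
s=st();a=s['eef_pos']-SEAT;print(a@PP,a@LL,a[2],'F',s['force']@PP,s['force']@LL,s['force'][2])
E
```

```text
-33.951453736953866 -0.5160929966157133 59.61423582473853 F -5.812736024364681 0.8944488175948544 2.3506819130182994
```

step_arm:
  targets:
    - [1,0,-0.06,0.06,0,0,0]
    - [1,0,-0.06,0.06,0,0,0]
    - [1,0,-0.06,0.06,0,0,0]
    - [1,-0.05,-0.05,0.05,0,0,0]
    - [1,-0.05,0,0,0,0,0]
    - [1,0,0,0,0,0,0]
    - [1,0,0,0,0,0,0]
    - [1,0,0,0,0,0,0]

```text
time: 31.6
eef_pos: [606.6, 248.9, 58.8]
ee_rot: [0.925, -0.09, 0.036, -0.367]
force: [-3.7, -11.5, 4.4]
width: -0.001
```

```bash
python3 - <<'E'
from plan import *
s=st();a=s['eef_pos']-SEAT;print(a@PP,a@LL,a[2],'F',s['force']@PP,s['force']@LL,s['force'][2])
E
```

```text
-32.837872388812116 -0.16005176293055218 58.76871474764851 F -11.948517074928118 1.4884882254987042 4.449633035055811
```

Steady 12 N with little side force. I back off and look again.

step_arm:
  targets:
    - [1,0,0.35,-0.33,0,0,0]
    - [1,0,0.7,-0.67,0,0,0]
    - [1,0,0.7,-0.67,0,0,0]
    - [1,0,1.0,-1.0,0,0,0]
    - [1,0,1.0,-1.0,0,0,0]
    - [1,0,0,-2.0,0,0,0]
    - [1,0,0,0,0,0,0]
    - [1,0,0,0,0,0,0]

```text
time: 32.27
eef_pos: [594.6, 185.5, 75.6]
ee_rot: [0.925, -0.089, 0.036, -0.369]
force: [0.4, -0.1, -0.0]
width: -0.0
```

```bash
python3 - <<'E'
from die import *
show()
m,im,d=grab('wrist','w23');P=cloud(m,d);H=cv2.cvtColor(im,cv2.COLOR_BGR2HSV)
print(proj(m,np.array([sp(7,33,68),sp(7,-33,68),sp(18,43,68),sp(18,-43,68),sp(0,0,74)])).round(1).tolist())
kc=(cv2.inRange(H,(0,90,50),(13,255,255))>0)&(P[...,2]>66)&(P[...,2]<73)&(np.hypot(P[...,0]-612,P[...,1]-281)<30)
q=P[kc]-SEAT; print('copper rear',np.percentile(q@PP,1).round(1),'lat',np.percentile(q@LL,[1,99]).round(1))
k=(cv2.inRange(H,(2,90,50),(40,255,255))>0)&(P[...,2]>72.3)&(P[...,2]<78)&(np.hypot(P[...,0]-612,P[...,1]-281)<45)
q=P[k]-SEAT;print('lat',np.percentile(q@LL,[.5,99.5]).round(1),'rear',np.percentile(q@PP,.5).round(1),'z',np.median(q[:,2]))
N=np.linalg.lstsq(np.c_[q[:,:2],np.ones(len(q))],q[:,2],rcond=None)[0];print('slope',N[:2])
cv2.imwrite('pics/w23c.png',cv2.resize(im[60:240,160:360],None,fx=4,fy=3.3,interpolation=cv2.INTER_CUBIC))
E
```

```text
t 32.27 pos [594.6 185.5  75.6] x [ 0.981 -0.192  0.001] z [ 0.133  0.675 -0.725] F [ 0.4 -0.1 -0. ] w -0.000 q [ 0.1   0.76 -0.14  1.9  -1.18  0.71  0.83]
[[206.1, 92.7], [307.5, 92.4], [192.5, 80.6], [321.0, 80.3], [256.8, 93.8]]
copper rear -11.5 lat [-10.9  11.7]
lat [-26.7  27.1] rear -27.5 z 74.4512040868452
slope [-3.00977791e-05  1.83789033e-03]
```

View pics/w23c.png

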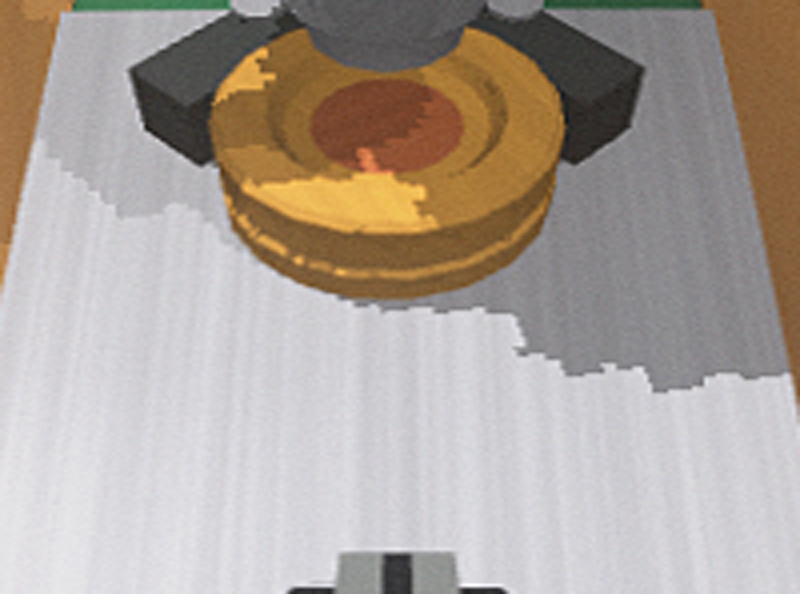

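Crop: the die's edges (211 and 565) are centred between the V's outer corners (130 and 644), with both arms against the rim. The rear edge reads 27.5 mm behind the seat (28 nominal), top level at 74.4 mm. I take a last scene check, then hand in.

```bash
python3 - <<'E'
from plan import *
m,im,d=grab('scene','send')
a=load('scene0')[1]
def df(x0,y0,x1,y1): return np.abs(a[y0:y1,x0:x1].astype(int)-im[y0:y1,x0:x1]).mean().round(1)
print('pan',df(312,218,362,268),'tumbler',df(252,252,286,306),'steel',df(138,205,162,226),df(150,240,182,268)); show()
E
```

```text
pan 12.9 tumbler 11.2 steel 6.6 10.1
t 32.37 pos [593.7 187.7  75.2] x [ 0.982 -0.19  -0.   ] z [ 0.131  0.677 -0.725] F [-0.7 -0.2 -0.1] w -0.000 q [ 0.1   0.76 -0.14  1.9  -1.18  0.71  0.83]
```

View pics/send.png

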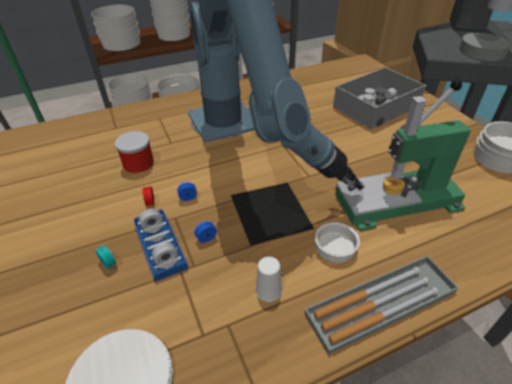

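Scene view: the die is under the ram at (394,186), and the hand is clear of it. The pan (337,242), tumbler (268,280) and both steel dies (150,220) and (163,257) are where they started. The nonzero image differences there look like lighting and noise. Handing in.

```bash
python3 - <<'E'
from h import *
print(ctrl.hand_in())
E
```

```text
the job is handed in; nothing more can be done
None
```

The brass die is home in the V locator under the ram, hollow up and let go, and I handed the job in at about 32 s of the 64 s. No verdict came back, so the result below rests on my own checks.

**What I did:** I gripped the die by its rim in the middle rack place, tilted it about 55° over the mat and let it fall flat with the hollow up. I then re-gripped it flat, set it on the bed 105 mm in front of the seat, and pushed it home with the hand tilted back about 43–48°. After the first push it read about 0.6 mm to the right, so I gave it a second, centred push with closed fingers at about 12 N.

**Last checks:**
- **On the mat:** the top was at 27.9 mm with no measurable slope, and both fingers were clear.
- **At the press:** the die is within about 0.5 mm of the seat and centred between the V arms. The seat position comes from the camera calibration, which is only good to about 2 mm, but the V's corners appeared where it predicts. Its top is level at 74.4 mm (74 nominal), and the hand is clear with about zero force.
- **Other things:** the steel dies, pan and tumbler look unmoved in the last scene picture.

**What disagreed:**
- The first tilt attempt, facing outward, stopped at about 34° on joint limits, so I tilted sideways instead.
- Die positions read with the hand tilted came out up to 3 mm short along the bed, so I judged the final fit relative to the V and to edge features.
- The pixel differences I computed around the pan, tumbler and steel dies were not zero (7–13 grey levels). I put that down to lighting and noise.

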